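# Load a steel-rule die into the lever press

## Robot

A 6-joint arm with a two-finger parallel gripper is mounted at the origin on the work surface. World frame = base frame: x ahead of the robot, y to its left, z up, the work surface at z = 0. Lengths are in m, angles in rad, forces in N, time in s.
With the tool pointing down it reaches from about 0.35 to 0.775 m from the base axis. Payload 5.5 kg.
Tool frame: the origin (TCP) lies at the very end of the fingers, on their centre line; the grasp point (between the pads) lies 19 mm behind it; z points along the fingers, y is the direction in which the jaws open and shut (so a half turn about z gives the same grasp; the last joint's range is limited). The gripper opens to 85 mm and grips with 20 to 120 N. Pads are 22 mm wide; open, the fingers measure 114 mm over their backs; the gripper's body (76 mm by 85 mm) begins 54 mm behind the grasp point. The pads swing forward as they close: fully open they stand 13 mm farther back than shut.
Start: joints at [1.003, 0.313, 0.046, 1.304, 0, 1.431], TCP at [0.239, 0.523, 0.231] pointing down, gripper open.
Joint ranges: [-2.76, 2.76], [-0.86, 1.69], [-1.03, 1.26], [-2.2, 2.34], [-1.47, 1.5], [-3.14, 3.14]. Speed limits (rad/s): [2.57, 2.57, 3.14, 3.14, 3.14, 3.14].

## Interface

Orientations are given as a 3x3 rotation matrix whose columns are the frame's x, y, z axes.
In Python, from station import env, optics, job, models gives the robot as it stands.
- The arm moves only by the tool servo_tool, never from a script. Its argument "targets" is a list that holds one entry, the list of rows, each a list of 6 numbers: the shift along the world's x, y, z as a fraction of full scale, then the turn, a rotation vector about the world's x, y, z as a fraction of full scale. In form: [[[dx, dy, dz, wx, wy, wz], ...]]. A call has 1 to 20 rows; each row shifts and turns the pose as measured when the row begins; what a row does not reach is not made up. Full scale, the value 1, is 0.05 m for a shift and 0.08 rad for a turn. A row lasts 1/8 s, in which the tool goes at most 62.5 mm and 10.7 degrees, less where a joint would pass 70% of its speed; a pose out of reach is approached as far as the arm can. A call with a number of a shift or a turn outside -1 to 1 is refused whole. A call with a gripper value outside its range is refused whole. "fingers" is the gripper command: -1 is fully open, 1 is shut, values between are in proportion, set as the call begins (left out, the last holds). The fingers move at their own pace and stop on an object; "grip_force" is the grip in N (left out, the last holds). Time passes only in rows, so rows that do not move let the fingers close. It gives the time, the measured TCP pose, the force and the opening at its end, in the units of the state.
- env.read_state(): the state, without advancing time (a new reading comes with each control period).
- optics.get_image(name): name is "side" or "top" or "wrist"; returns the picture (400x640x3 uint8, red, green, blue); there is no depth.
- optics.get_calibration(name): a dict with "mtx" (3x3 intrinsics, pixels), "R" (3x3) and "t" (3): a world point X has camera coordinates R X + t; the wrist camera has in their place "T_tool_cam" (4x4, takes a point from camera to tool coordinates, whose origin is the TCP and whose axes are the flange's). Camera axes: x right, y down, z forward; pixel columns grow to the right and rows downward; lengths in m; the calibration is good to about 2 mm. The wrist camera is an equidistant fisheye: a pixel r from the principal point sees the ray r / f radians off the axis. A picture is of the moment at which its call begins: read the wrist's pose just before it. get_calibration takes no time and is no camera call.
- job.finish_job(): hands the job in, once; it reports no verdict.
Trained networks look in the newest picture that a camera, given by its name, has taken for a name from the list of things; names that differ only in an ending like _2 or _b are one class to them, and where a whole thing is asked for, a point or a joint stands for the part that bears it (a point fixed in the world has none). Each returns a list of dicts, best first, with "p" (0 to 1); they miss things now and then, are a little off and sometimes report something else, mostly with a low value. They report only what shows in the picture. A call takes as long as a camera call. They do not tell look-alikes from the thing itself.
- models.search_frame(camera, label): "xy" ([column, row] in pixels, amid what is visible of it).
The state is a dict: "time": time; "joint_pos": joint angles; "joint_velocities": joint speeds; "joint_efforts": joint torques, N m; "tool_pos": TCP position; "ee_rot": TCP orientation; "wrist_force": force on the tool from outside, world axes, zero at the start; "torque": the same for the moment, N m; "grip_width": finger opening in m.
Only numpy, scipy, OpenCV 4.12 (cv2) and the standard library are available. Lean on these libraries where they do the work, as an engineer would, in place of code of your own. Each camera call takes 0.05 s, during which the arm holds its last target.

## Task

Two rules of the plywood die have crept up and would catch on the press: knock both down level with the rest with the wooden mallet, keeping the gripper off these two (they are knives). Slide the die along the press bed, between the guides and under the platen, until it sits fully home against the back stop. Leave the mallet lying or standing on the bench, clear of the press, and the loupe and the steel block where they are.

Things in the scene. Friction and masses are not known exactly. Their poses are not given: they have to be found in the camera images.
- press: Bench lever die press, grey casting, fixed. Origin on the bench under it; +x is the feed direction (about world -y), y across, z up. Flat steel bed, top at z = 45 mm, x -250 to 260, y +-130. Cheeks, ram and crosshead stand at x 85 to 185, y +-142, up to z = 222; raised lever at y = 155, from x 135, z 180 to x 310, z 325. A fixed upright back stop has its face at x = 215.
- throat (a point): Middle of the platen's lower front edge, press x = 50, y = 0, z = 71 mm; axes as the press. The platen is a fixed steel slab from here to x = 200, y +-95, 22 mm thick, its underside 26 mm above the bed. Below it two fixed guides 18 mm high run at y = +-76.5 (153 mm apart) from x = 50 to the stop; from x = 50 back to x = 22 they flare out by 14 mm each.
- home (a point): Point on the press bed at press x = 122.5, y = 0, z = 45 mm, axes as the press: the die's origin is here when the die is home against the back stop (its rear edge then sticks 20 mm out of the platen's front).
- die: Loose plywood board 185 (x) by 150 (y) by 18 mm, about 0.45 kg, askew on the press bed before the guides; its +x edge goes in first. Origin at the centre of its underside. 2 mm steel rules stand in it, edges 23.8 mm above the underside: a closed outline at x = +-81.5, y = +-65, a small hook of 13 mm radius around x 5, y 40, and the two loose rules inside.
- rule_a: Loose straight steel rule in the die, 60 mm long across the feed (along its y), 2 mm thick; origin at the middle of its upper edge, at die x = -35, y = 0. Its edge is at die z = 23.8 mm when level; at the start it stands 3.5 to 6.5 mm prouder. It is a tight fit in its slot: it slides down under about 9 N, meets a firm stop when level and stays where it is left.
- rule_b: The other loose rule, 50 mm long along the feed (along its x), 2 mm thick; origin at the middle of its upper edge, at die x = 40, y = 0. Same height, fit and behaviour as rule_a, with its own start.
- mallet: Turned beech mallet, 0.3 kg, standing on one face of its round head on the bench. Origin at the centre of the lower face; z up along the head, which is 64 mm in diameter and 95 mm long; the 20 mm round handle runs level along +x at z = 47.5 mm, from the head (x = 32) to x = 205; the swell at the handle's end is 25 mm. The centre of mass lies about 15 mm from the head's axis towards the handle.
- loupe: Bystander: standing magnifier, 40 mm in diameter, 46 mm high; origin at the centre of its foot.
- block: Bystander: steel block 35 by 70 by 30 mm; origin at the centre of its underside.
Not all that is in view belongs to the job. Leave any green or red look-alike of the die alone.

How it is judged:
On the way, in this order (a step that is already met when the one before it is completed fails the run):
1. the mallet strikes a loose rule ((contact force between mallet and rule_a above 2 N or contact force between mallet and rule_b above 2 N)).
2. both loose rules knocked down level (within 1 mm) (z of each of rule_a, rule_b in the frame of die below 0.0248 m), for 0.2 s.
At the end, for the whole second after the job is handed in: The die lies flat on the bed between the guides, under the platen, within 3 mm of the back stop and at rest; both loose rules are level within 1 mm; the mallet rests on the bench (not on or against the press), let go (all of step 2 and x of die in the frame of home between -0.003 and 0.003 m and y of die in the frame of home between -0.004 and 0.004 m and z of die in the frame of home below 0.003 m and angle between the x axis of die and the x axis of press, either way round below 0.035 rad and linear speed of die below 0.01 m/s and linear speed of mallet below 0.02 m/s and height (world z) of mallet below 0.036 m and contact force between mallet and press below 0.3 N); the robot touches nothing.
It fails at once if the gripper or arm touches a loose rule (over 1 N) (contact force between any of the fingers, the arm and rule_a above 1 N or contact force between any of the fingers, the arm and rule_b above 1 N).
It fails at once if a bystander (loupe, steel block) is moved more than 20 mm (distance of any of loupe, block from where it was at the start of the episode above 0.02 m).
It also fails if it takes over 70 s, if anything falls off the work surface, if the arm or the gripper's body presses on something with over 40 N, if the wrist force passes 120 N, or if a joint passes its speed limit or range.

## Working session

There is one attempt and no reset: what is moved stays moved. The work goes in short steps, Python scripts to look and compute and a tool call to move; the robot and the scene stay as the last step left them, time stands still between calls to the robot, and variables do not carry over. Pictures are saved under pics/ and viewed, and the job is handed in when it is done.

Besides the shell and the picture viewer there is one more tool, called as name(argument=value, ...) on one line, values as JSON. servo_tool: Moves the arm, as the interface text tells. Shift numbers are shares of 0.05 m and turn numbers shares of 0.08 rad, none past 1 either way. Its arguments: {"type":"object","properties":{"targets":{"type":"array","items":{"type":"array","items":{"type":"array","items":{"type":"number"}}}},"fingers":{"type":"number"},"grip_force":{"type":"number"}},"required":["targets"]}

```bash
mkdir -p pics; cat > h.py <<'E'
import sys; sys.path.insert(0,'.')
from station import env, optics, job, models
import numpy as np, cv2
def snap(n,f):
    s=env.read_state(); im=optics.get_image(n); cv2.imwrite('pics/'+f,im[:,:,::-1]); return s,im
E
python3 - <<'E'
from h import *
for n in ['side','top','wrist']:
    snap(n,n+'0.png'); print(n,{k:np.round(v,4).tolist() for k,v in optics.get_calibration(n).items()})
print(env.read_state())
E
```

```text
side {'mtx': [[390.4588, 0.0, 321.1119], [0.0, 390.4588, 207.6665], [0.0, 0.0, 1.0]], 'R': [[-0.0483, -0.9988, -0.0128], [-0.7268, 0.0439, -0.6854], [0.6851, -0.0238, -0.7281]], 't': [-0.0246, 0.4227, 0.6766]}
top {'mtx': [[366.8616, 0.0, 313.046], [0.0, 366.8616, 201.31], [0.0, 0.0, 1.0]], 'R': [[-0.0141, -0.9997, -0.0204], [-0.9878, 0.0171, -0.1551], [0.1554, 0.0179, -0.9877]], 't': [-0.0326, 0.5149, 1.0182]}
wrist {'mtx': [[309.7069, 0.0, 320.7036], [0.0, 309.7069, 203.221], [0.0, 0.0, 1.0]], 'T_tool_cam': [[0.0001, -0.9621, -0.2728, 0.069], [1.0, 0.0001, 0.0002, 0.0001], [-0.0002, -0.2728, 0.9621, -0.142], [0.0, 0.0, 0.0, 1.0]]}
{'time': 0.15, 'joint_pos': array([1.00342209e+00, 3.13828667e-01, 4.52590990e-02, 1.30359772e+00,
       3.08233591e-05, 1.43119207e+00]), 'joint_velocities': array([ 0.00085817, -0.00159721,  0.00234804, -0.00085712,  0.00029481,
       -0.00045381]), 'joint_efforts': array([ 3.15155849e-03, -4.81063342e+01,  2.98815590e+01,  1.39091257e-02,
       -1.12400141e-04,  1.44958882e-06]), 'tool_pos': array([0.23833584, 0.52287164, 0.23062111]), 'ee_rot': array([[-9.09893025e-01,  4.14842261e-01, -7.62776523e-04],
       [ 4.14842903e-01,  9.09892338e-01, -1.13958922e-03],
       [ 2.21294746e-04, -1.35333671e-03, -9.99999060e-01]]), 'wrist_force': array([-1.10732495, -0.93599867, -0.25706254]), 'torque': array([-0.00828877, -0.03951039,  0.03520958]), 'grip_width': 0.08586375438797754}
```

View pics/side0.png

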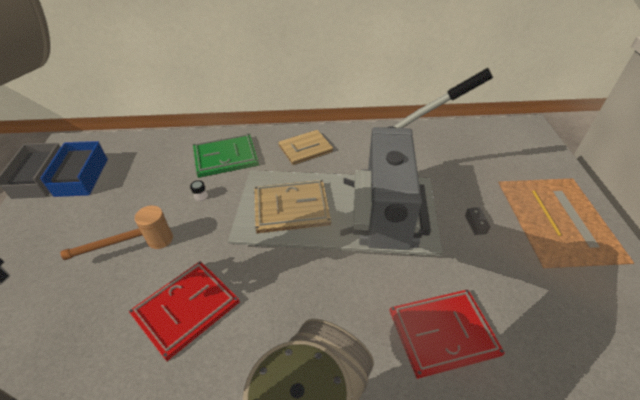

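View pics/top0.png

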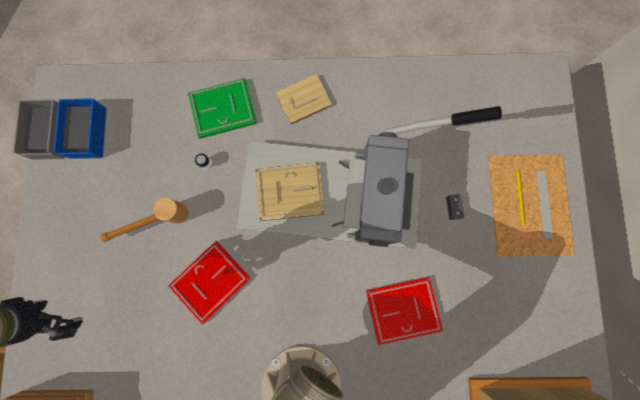

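View pics/wrist0.png

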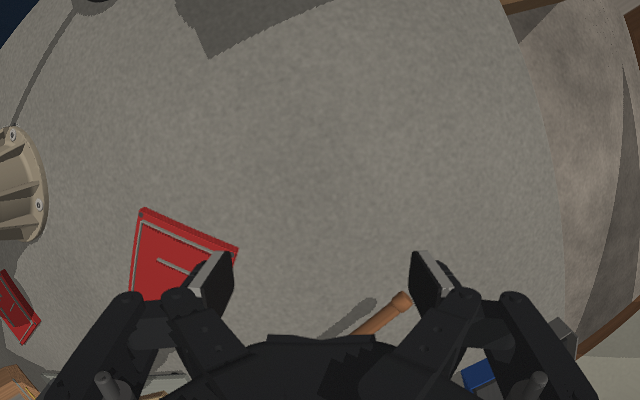

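```bash
python3 - <<'E'
from h import *
a=cv2.imread('pics/top0.png'); b=cv2.imread('pics/side0.png')
cv2.imwrite('pics/t_die.png',cv2.resize(a[130:260,225:425],None,fx=4,fy=4,interpolation=cv2.INTER_CUBIC))
cv2.imwrite('pics/s_die.png',cv2.resize(b[120:265,225:445],None,fx=3.6,fy=3.6,interpolation=cv2.INTER_CUBIC))
A=cv2.resize(a[140:260,90:220],None,fx=3,fy=3,interpolation=cv2.INTER_CUBIC)
B=cv2.resize(b[170:270,55:215],None,fx=2.5,fy=2.5,interpolation=cv2.INTER_CUBIC)
c=np.zeros((360,800,3),np.uint8); c[:360,:390]=A; c[:250,400:800]=B; cv2.imwrite('pics/m.png',c)
E
```

```text
(no output)
```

View pics/t_die.png

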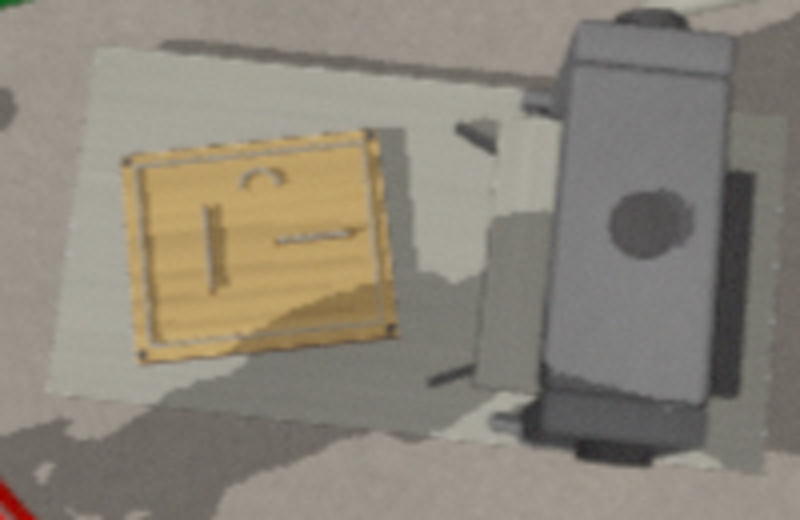

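View pics/s_die.png

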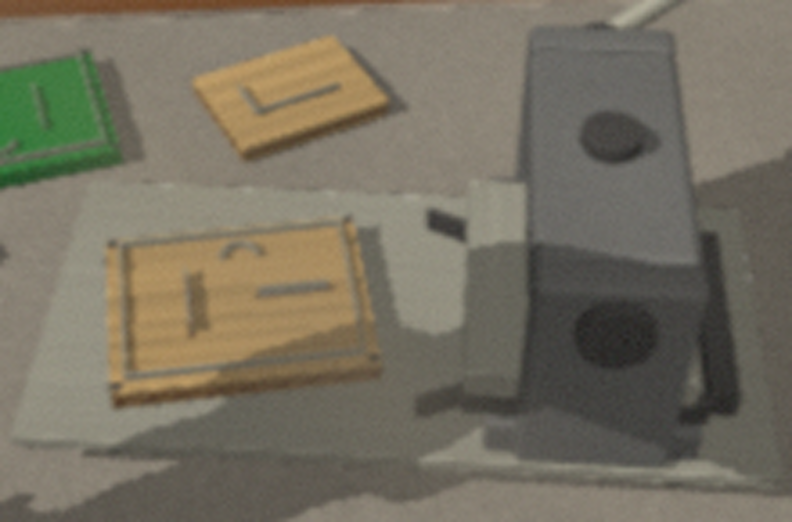

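View pics/m.png

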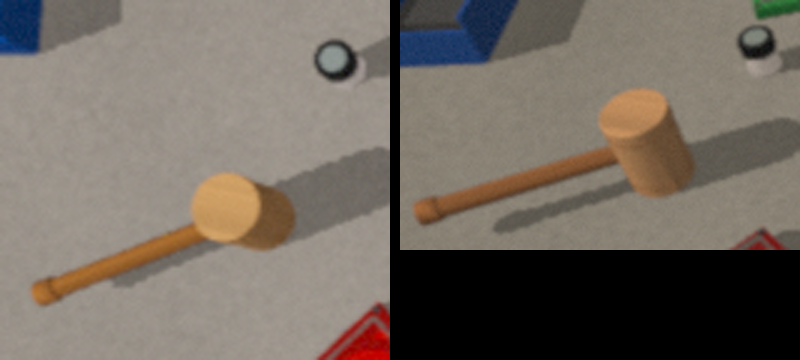

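```bash
cat > fit.py <<'E'
from h import *
from scipy.optimize import least_squares
C={n:optics.get_calibration(n) for n in ('top','side')}
def proj(n,X):
    c=C[n]; p=(c['R']@np.atleast_2d(X).T+np.array(c['t'])[:,None]); p=c['mtx']@(p/p[2]); return p[:2].T
def fit(obs,x0,freez=True):
    # obs: list (cam, local xyz, pixel)
    def T(q,X):
        c,s=np.cos(q[2]),np.sin(q[2]); X=np.asarray(X)
        return np.array([q[0]+c*X[0]-s*X[1],q[1]+s*X[0]+c*X[1],X[2]+q[3]])
    def r(q): return np.concatenate([(proj(n,T(q,X))[0]-p) for n,X,p in obs])
    s=least_squares(r,x0,loss='soft_l1'); return s.x,np.round(r(s.x).reshape(-1,2),1).tolist()
E
python3 - <<'E'
from fit import *
t=lambda u,v:np.array([225+u/4,130+v/4]); s=lambda u,v:np.array([225+u/3.6,120+v/3.6])
obs=[('top',(-.25,.13,.045),t(97,48)),('top',(-.25,-.13,.045),t(48,393)),('top',(.26,-.13,.045),t(762,472)),('top',(.26,.13,.045),t(787,118)),
('side',(-.25,.13,.045),s(90,183)),('side',(-.25,-.13,.045),s(14,440)),('side',(.26,.13,.045),s(740,210)),
('top',(.05,.095,.093),t(500,118)),('top',(.05,-.095,.093),t(474,388)),('side',(.05,.095,.093),s(470,180)),('side',(.05,-.095,.093),s(465,390))]
print(fit(obs,[.6,-.1,-1.6,0]))
h=.0925;k=.075;z=.018
obs=[('top',(-h,k,z),t(124,160)),('top',(h,k,z),t(372,130)),('top',(h,-k,z),t(398,331)),('top',(-h,-k,z),t(142,361)),
('side',(-h,k,z),s(108,242)),('side',(h,k,z),s(349,217)),('side',(h,-k,z),s(381,358)),('side',(-h,-k,z),s(113,385))]
print(fit(obs,[.6,-.0,-1.6,0.045]))
t=lambda u,v:np.array([90+u/3,140+v/3]); s=lambda u,v:np.array([55+(u-400)/2.5,170+v/2.5])
obs=[('top',(0,0,.095),t(226,208)),('side',(0,0,.095),s(635,114)),('top',(.205,0,.0475),t(43,292)),('side',(.205,0,.0475),s(427,210))]
print(fit(obs,[.5,.3,1.6,0]))
def tri(pt,ps,x0):
    r=lambda X:np.concatenate([proj('top',X)[0]-pt,proj('side',X)[0]-ps]); q=least_squares(r,x0); return q.x,q.fun
print(tri(t(226,208),s(635,114),[.5,.3,.09])); print(tri(t(43,292),s(427,210),[.5,.5,.05]))
print('loupe',tri(t(336,60),s(757,40),[.6,.3,.04]))
E
```

```text
(array([ 0.53626274, -0.08613017, -1.69662949, -0.0046172 ]), [[0.2, -0.3], [-0.1, 0.4], [0.4, 0.6], [0.3, -0.2], [-0.0, 0.3], [-0.6, 0.2], [-0.4, 0.4], [0.4, -0.4], [0.2, -0.4], [-0.2, 1.0], [-0.2, -3.6]])
(array([ 0.543069  ,  0.02520883, -1.47186756,  0.04181117]), [[-1.0, -1.1], [0.9, -1.0], [0.5, 0.2], [-0.8, 0.2], [-0.8, -0.1], [0.5, -0.7], [0.7, 0.9], [-0.3, 2.5]])
(array([ 4.90106529e-01,  3.63532874e-01,  1.91642565e+00, -1.36695285e-03]), [[0.4, 0.1], [-0.1, -0.3], [0.2, -0.4], [-0.4, 0.4]])
(array([0.49087182, 0.3647344 , 0.09181809]), array([ 0.29359614, -0.03749553, -0.25338566, -0.02647625]))
(array([0.41944696, 0.55411519, 0.04911631]), array([ 0.33739197, -0.06795271, -0.2735381 , -0.04055458]))
loupe (array([0.64338718, 0.28561269, 0.04024454]), array([-1.03573125e-03,  8.58971120e-05,  9.64254248e-04,  7.53082957e-05]))
```

servo_tool(targets=[[[0.42,-0.265,-0.117,0,0,-0.83],[0.42,-0.265,-0.117,0,0,-0.83],[0.42,-0.265,-0.117,0,0,-0.83],[0.42,-0.265,-0.117,0,0,-0.83],[0.42,-0.265,-0.117,0,0,-0.83],[0.42,-0.265,-0.117,0,0,-0.83],[0.42,-0.265,-0.117,0,0,-0.83],[0.42,-0.265,-0.117,0,0,-0.83],[0.42,-0.265,-0.117,0,0,-0.83],[0.42,-0.265,-0.117,0,0,-0.83],[0.42,-0.265,-0.117,0,0,-0.83],[0.42,-0.265,-0.117,0,0,-0.83],[0,0,0,0,0,0]]], fingers=-1)

```text
time: 1.78
tool_pos: [0.4951, 0.3567, 0.153]
ee_rot: [[-0.316, 0.949, -0.01], [0.949, 0.316, -0.003], [-0.0, -0.01, -1.0]]
wrist_force: [-0.4, -0.4, 0.8]
grip_width: 0.0852
```

```bash
cat >> h.py <<'E'
def wproj(s,X):
    c=optics.get_calibration('wrist'); T=np.array(c['T_tool_cam']); 
    Xt=np.asarray(s['ee_rot']).T@(np.asarray(X)-s['tool_pos']); p=T[:3,:3].T@(Xt-T[:3,3])
    th=np.arctan2(np.hypot(p[0],p[1]),p[2]); n=p[:2]/np.hypot(p[0],p[1]); m=np.array(c['mtx'])
    return m[:2,2]+m[0,0]*th*n
E
python3 - <<'E'
from h import *
s,im=snap('wrist','w1.png'); print(s['tool_pos'],s['wrist_force'])
print(wproj(s,[.4905,.364,.095]),wproj(s,[.4905-.32*.34*.1,.364+.032*.94,.095]),wproj(s,[.4195,.554,.049]))
E
```

```text
[0.49508379 0.35665417 0.15303633] [-0.41959256 -0.43671021  0.75931428]
[318.32602339 208.88498228] [316.99237801 161.79962049] [310.47785924 -44.36139819]
```

View pics/w1.png

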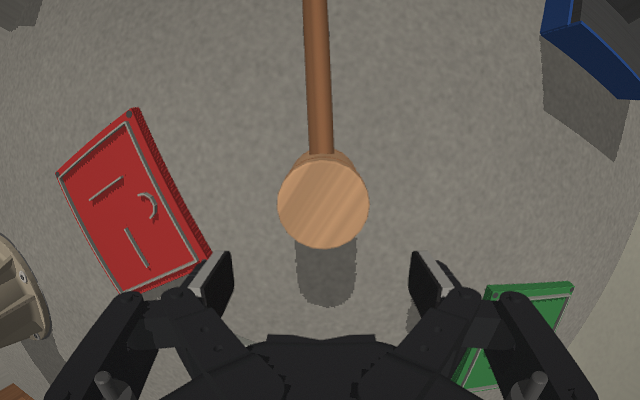

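servo_tool(targets=[[[-0.06,0.22,0,0.04,-0.12,0.3],[0,0,0,0,0,0],[0,0,-0.38,0,0,0],[0,0,-0.38,0,0,0],[0,0,-0.38,0,0,0],[0,0,-0.38,0,0,0],[0,0,-0.38,0,0,0],[0,0,-0.3,0,0,0],[0,0,0,0,0,0]]])

```text
time: 2.95
tool_pos: [0.4856, 0.3755, 0.0436]
ee_rot: [[-0.356, 0.935, 0.004], [0.935, 0.356, 0.003], [0.002, 0.005, -1.0]]
wrist_force: [-0.5, 0.0, -0.2]
grip_width: 0.0857
```

servo_tool(targets=[[[0,0,0,0,0,0],[0,0,0,0,0,0],[0,0,0,0,0,0],[0,0,0,0,0,0]]], fingers=1, grip_force=60)

```text
time: 3.45
tool_pos: [0.4861, 0.3761, 0.0452]
ee_rot: [[-0.356, 0.934, 0.005], [0.934, 0.356, 0.004], [0.002, 0.006, -1.0]]
wrist_force: [-0.6, 0.2, -3.6]
grip_width: 0.0625
```

servo_tool(targets=[[[0,0,0.3,0,0,0],[0,0,0.5,0,0,0],[0,0,0.5,0,0,0],[0,0,0.5,0,0,0],[0,0,0.5,0,0,0],[0,0,0.2,0,0,0],[0,0,0,0,0,0]]])

```text
time: 4.32
tool_pos: [0.4851, 0.3753, 0.178]
ee_rot: [[-0.356, 0.935, 0.005], [0.935, 0.356, 0.004], [0.002, 0.007, -1.0]]
wrist_force: [0.1, 0.1, -3.6]
grip_width: 0.0627
```

```bash
python3 - <<'E'
from h import *
s,im=snap('wrist','w2.png'); print(s['tool_pos'],s['wrist_force'],s['grip_width'])
snap('side','s2.png');snap('top','t2.png')
E
```

```text
[0.48514515 0.3752809  0.17798547] [ 0.13475909  0.09187599 -3.60829519] 0.06267599015023832
```

View pics/w2.png

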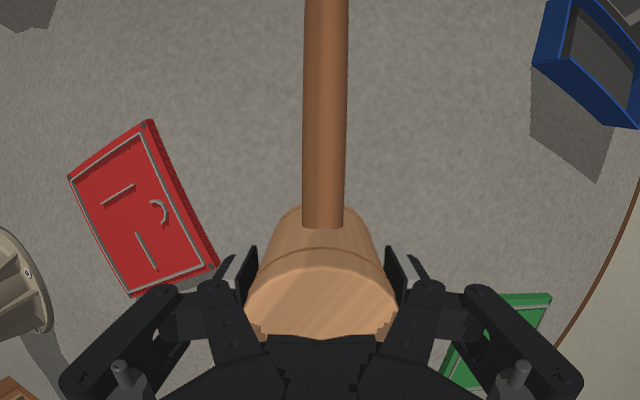

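View pics/s2.png

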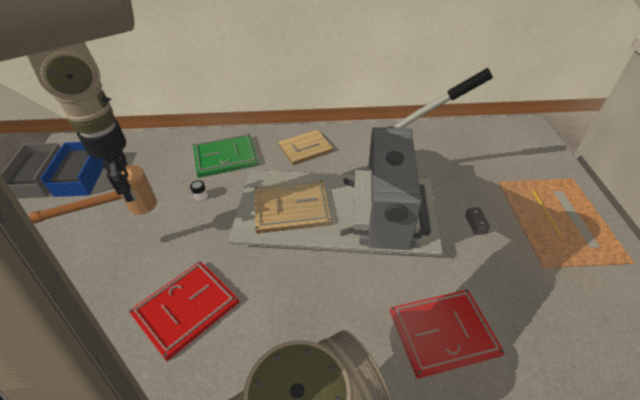

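```bash
python3 - <<'E'
from h import *
s=env.read_state()
for o in (-.012,-.009,-.006,-.003):
    f=lambda tx,h: np.round(wproj(s,s['tool_pos']+s['ee_rot']@np.array([tx,0,-(h-.0452)])),1)
    print(o,'handle top at head',f(o+.032,.0575),'head upper rim front',f(o+.032,.095),'lower rim',f(o+.032,0))
E
```

```text
-0.012 handle top at head [320.4 229.7] head upper rim front [320.3 269.2] lower rim [320.4 197.1]
-0.009 handle top at head [320.4 223.4] head upper rim front [320.3 261.3] lower rim [320.4 192.4]
-0.006 handle top at head [320.4 217. ] head upper rim front [320.3 253.1] lower rim [320.4 187.7]
-0.003 handle top at head [320.4 210.5] head upper rim front [320.3 244.7] lower rim [320.4 183. ]
```

servo_tool(targets=[[[0.04,-0.25,0,0,0,0],[0.085,-0.5,0,0,0,0],[0.085,-0.5,0,0,0,0],[0.085,-0.5,0,0,0,0],[0.085,-0.5,0,0,0,0],[0.085,-0.5,0,0,0,0],[0.085,-0.5,0,0,0,0],[0.085,-0.5,0,0,0,0],[0.085,-0.5,0,0,0,0],[0.085,-0.5,0,0,0,0],[0.085,-0.5,0,0,0,0],[0.085,-0.5,0,0,0,0],[0.05,-0.25,0,0,0,0],[0,0,0,0,0,0],[0,0,0,0,0,0]]])

```text
time: 6.35
tool_pos: [0.5274, 0.0545, 0.1634]
ee_rot: [[-0.351, 0.936, -0.019], [0.936, 0.351, -0.006], [0.001, -0.02, -1.0]]
wrist_force: [-0.7, 1.0, -3.0]
grip_width: 0.0628
```

servo_tool(targets=[[[0.17,0.3,-0.25,0.07,-0.24,0],[0,0,-0.2,0,0,0],[0,0,0,0,0,0],[0,0,0,0,0,0]]])

```text
time: 6.85
tool_pos: [0.535, 0.0716, 0.1404]
ee_rot: [[-0.355, 0.935, -0.001], [0.935, 0.355, -0.0], [0.0, -0.001, -1.0]]
wrist_force: [0.1, 0.0, -3.7]
grip_width: 0.0623
```

```bash
python3 - <<'E'
from h import *
s,im=snap('side','s3.png'); print(s['tool_pos'],s['ee_rot'],s['wrist_force'])
s,im2=snap('top','t3.png')
cv2.imwrite('pics/s3c.png',cv2.resize(im[100:260,200:420,::-1],None,fx=3.6,fy=3.6,interpolation=cv2.INTER_CUBIC))
cv2.imwrite('pics/t3c.png',cv2.resize(im2[120:260,200:420,::-1],None,fx=3.6,fy=3.6,interpolation=cv2.INTER_CUBIC))
snap('wrist','w3.png')
E
```

```text
[0.53499655 0.07158913 0.14039014] [[-3.54670869e-01  9.34990643e-01 -1.03602649e-03]
 [ 9.34991207e-01  3.54670805e-01 -2.50917923e-04]
 [ 1.32842441e-04 -1.05766894e-03 -9.99999432e-01]] [ 0.1127215   0.03030806 -3.70539924]
```

View pics/s3c.png

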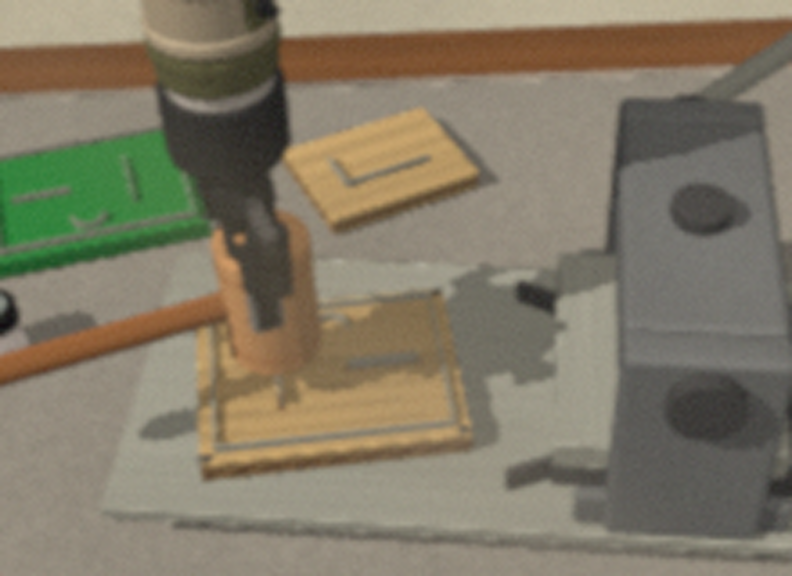

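View pics/t3c.png

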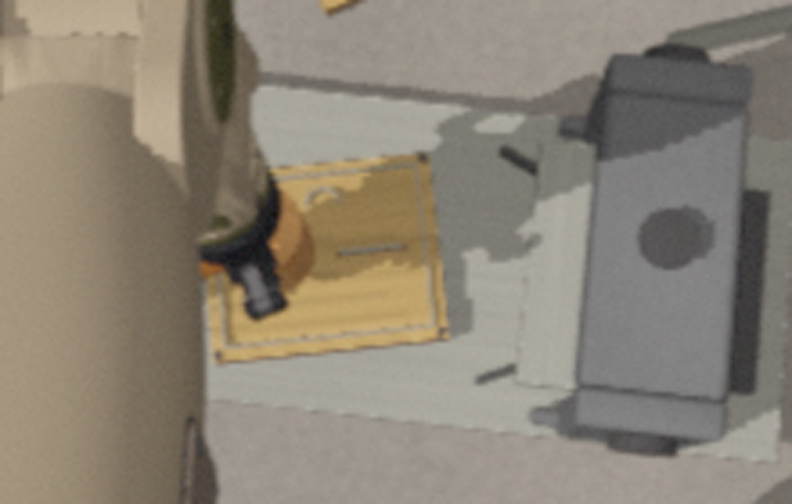

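View pics/w3.png

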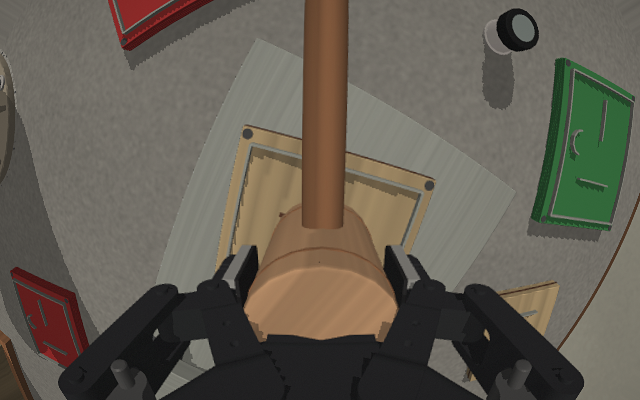

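```bash
python3 - <<'E'
from h import *
s=env.read_state()
o=np.array([.543,.0252]); a=-1.472; R=np.array([[np.cos(a),-np.sin(a)],[np.sin(a),np.cos(a)]])
for n,x,y,z in [('outL',-81.5,-65,68.8),('outR',-81.5,65,68.8),('a-',-35,-30,73.5),('a+',-35,30,73.5),('cornL',-92.5,-75,63),('cornR',-92.5,75,63)]:
    p=o+R@np.array([x,y])/1e3; print(n,p.round(4),wproj(s,[p[0],p[1],z/1e3]).round(1))
E
python3 -c "
import cv2;a=cv2.imread('pics/w3.png')[110:270,200:460];cv2.imwrite('pics/w3c.png',cv2.resize(a,None,fx=3,fy=3,interpolation=cv2.INTER_CUBIC))"
```

```text
outL [0.4703 0.0999] [248.3 146.8]
outR [0.5996 0.1127] [422.  193.7]
a- [0.5097 0.0571] [280.2 222.2]
a+ [0.5694 0.063 ] [359.8 242.2]
cornL [0.4592 0.1099] [240.4 128.1]
cornR [0.6085 0.1246] [435.7 181.7]
```

View pics/w3c.png

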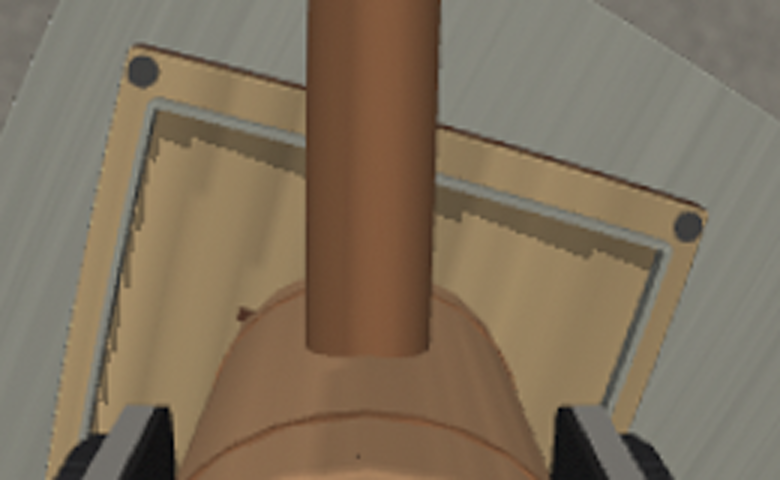

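servo_tool(targets=[[[0,0,-0.2,0,0,0],[0,0,-0.1,0,0,0],[0,0,-0.05,0,0,0],[0,0,0,0,0,0]]], grip_force=90)

```text
time: 7.5
tool_pos: [0.5353, 0.0709, 0.1219]
ee_rot: [[-0.354, 0.935, -0.0], [0.935, 0.354, -0.0], [-0.0, -0.0, -1.0]]
wrist_force: [0.7, 0.8, -3.0]
grip_width: 0.0622
```

servo_tool(targets=[[[0,0,-0.08,0,0,0],[0,0,-0.08,0,0,0]]])

```text
time: 7.75
tool_pos: [0.5357, 0.0708, 0.1148]
ee_rot: [[-0.353, 0.935, 0.001], [0.935, 0.353, -0.001], [-0.001, 0.001, -1.0]]
wrist_force: [-3.5, 0.2, 6.0]
grip_width: 0.0618
```

servo_tool(targets=[[[0,0,-0.06,0,0,0],[0,0,-0.06,0,0,0],[0,0,0,0,0,0]]])

```text
time: 8.12
tool_pos: [0.536, 0.0707, 0.1143]
ee_rot: [[-0.354, 0.935, 0.005], [0.935, 0.354, -0.002], [-0.003, 0.004, -1.0]]
wrist_force: [0.7, -0.0, -3.7]
grip_width: 0.0622
```

servo_tool(targets=[[[0,0,-0.12,0,0,0],[0,0,-0.16,0,0,0]]])

```text
time: 8.38
tool_pos: [0.5372, 0.07, 0.1127]
ee_rot: [[-0.353, 0.935, 0.014], [0.935, 0.353, -0.005], [-0.01, 0.011, -1.0]]
wrist_force: [-26.5, -0.5, 75.1]
grip_width: 0.0622
```

servo_tool(targets=[[[0,0,0.2,0,0,0],[0,0,0.3,0,0,0],[0.04,-0.4,0,0,-0.1,0],[0.04,-0.5,0,0,0,0],[0.02,-0.4,0,0,0,0],[0,-0.1,0,0,0,0],[0,0,0,0,0,0],[0,0,0,0,0,0]]])

```text
time: 9.38
tool_pos: [0.5429, -0.0004, 0.1381]
ee_rot: [[-0.355, 0.935, 0.022], [0.935, 0.355, -0.003], [-0.011, 0.019, -1.0]]
wrist_force: [0.1, 1.0, -3.7]
grip_width: 0.0618
```

```bash
python3 - <<'E'
from h import *
s,im=snap('side','s4.png'); print(s['tool_pos'],s['ee_rot'],s['wrist_force'])
a=cv2.resize(im[140:250,230:350,::-1],None,fx=4,fy=4,interpolation=cv2.INTER_CUBIC)
s,w=snap('wrist','w4.png')
w=w[60:290,180:480,::-1]
cv2.imwrite('pics/c4.png',np.hstack([cv2.resize(a,(400,367)),cv2.copyMakeBorder(cv2.resize(w,(400,307)),0,60,0,0,0)]))
o=np.array([.543,.0252]); a=-1.472; R=np.array([[np.cos(a),-np.sin(a)],[np.sin(a),np.cos(a)]])
for n,x,y,z in [('outL',-81.5,-65,68.8),('outR',-81.5,65,68.8),('a-',-35,-30,68.8),('a+',-35,30,68.8),('cornL',-92.5,-75,63),('cornR',-92.5,75,63)]:
    p=o+R@np.array([x,y])/1e3; q=wproj(s,[p[0],p[1],z/1e3]);print(n,q.round(1),((q-[180,60])*4/3+[400,0]).round())
E
```

```text
[ 5.42917669e-01 -4.30081789e-04  1.38059203e-01] [[-0.35492544  0.93464003  0.02181603]
 [ 0.93483112  0.35507665 -0.00336939]
 [-0.01089553  0.01919842 -0.99975632]] [ 0.07795633  1.01682023 -3.69915418]
outL [270.4  44.7] [521. -20.]
outR [449.3  98.9] [759.  52.]
a- [302.7 122. ] [564.  83.]
a+ [386.8 145.6] [676. 114.]
cornL [262.1  29.3] [509. -41.]
cornR [461.2  90.2] [775.  40.]
```

View pics/c4.png

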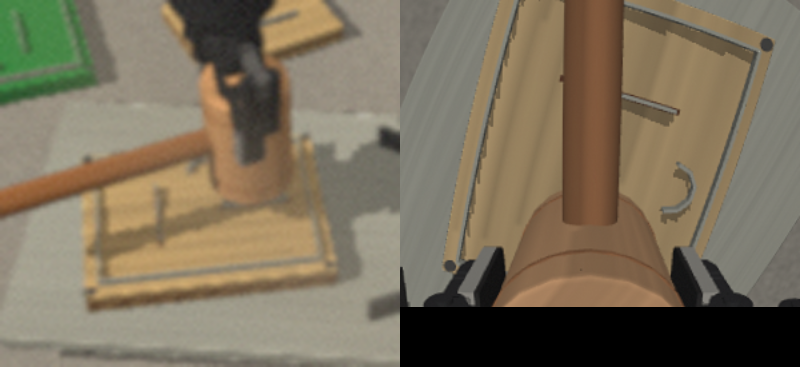

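servo_tool(targets=[[[0.02,-0.1,-0.1,-0.04,0.27,0],[0,0,-0.2,0,0,0],[0,0,-0.06,0,0,0],[0,0,0,0,0,0]]])

```text
time: 9.98
tool_pos: [0.5438, -0.0047, 0.1184]
ee_rot: [[-0.357, 0.934, -0.002], [0.934, 0.357, -0.007], [-0.006, -0.004, -1.0]]
wrist_force: [-0.1, -0.2, -3.4]
grip_width: 0.0624
```

servo_tool(targets=[[[0,0,-0.08,0,0,0],[0,0,-0.08,0,0,0]]])

```text
time: 10.22
tool_pos: [0.5444, -0.0053, 0.1133]
ee_rot: [[-0.357, 0.934, 0.001], [0.934, 0.357, -0.008], [-0.008, -0.002, -1.0]]
wrist_force: [-9.3, 0.6, 26.4]
grip_width: 0.0624
```

servo_tool(targets=[[[0,0,-0.12,0,0,0],[0,0,-0.12,0,0,0]]])

```text
time: 10.48
tool_pos: [0.5444, -0.0056, 0.1129]
ee_rot: [[-0.357, 0.934, 0.008], [0.934, 0.357, -0.011], [-0.013, 0.003, -1.0]]
wrist_force: [-16.8, 2.7, 42.3]
grip_width: 0.0621
```

servo_tool(targets=[[[0,0,0.2,0,0.1,0],[0,0.2,0.4,0,0,0],[0,0.5,0.4,0,0,0],[0,0.5,0.4,0,0,0],[0,0.5,0,0,0,0],[0,0.5,0,0,0,0],[0,0.5,0,0,0,0],[0,0,0,0,0,0]]])

```text
time: 11.48
tool_pos: [0.5453, 0.1333, 0.1887]
ee_rot: [[-0.355, 0.935, 0.008], [0.935, 0.355, -0.011], [-0.013, 0.003, -1.0]]
wrist_force: [0.4, -0.2, -3.3]
grip_width: 0.0621
```

```bash
python3 - <<'E'
from h import *
s,im=snap('side','s5.png'); print(s['tool_pos'],s['ee_rot'],s['wrist_force'])
a=cv2.resize(im[165:240,240:340,::-1],(800,600),interpolation=cv2.INTER_CUBIC)
cv2.imwrite('pics/s5c.png',a)
s,w=snap('wrist','w5.png')
E
```

```text
[0.54525899 0.13325727 0.18866797] [[-0.35495029  0.93485276  0.00778564]
 [ 0.9347978   0.35501866 -0.01071535]
 [-0.01278132  0.00347458 -0.99991228]] [ 0.37149034 -0.15827649 -3.34503243]
```

View pics/s5c.png

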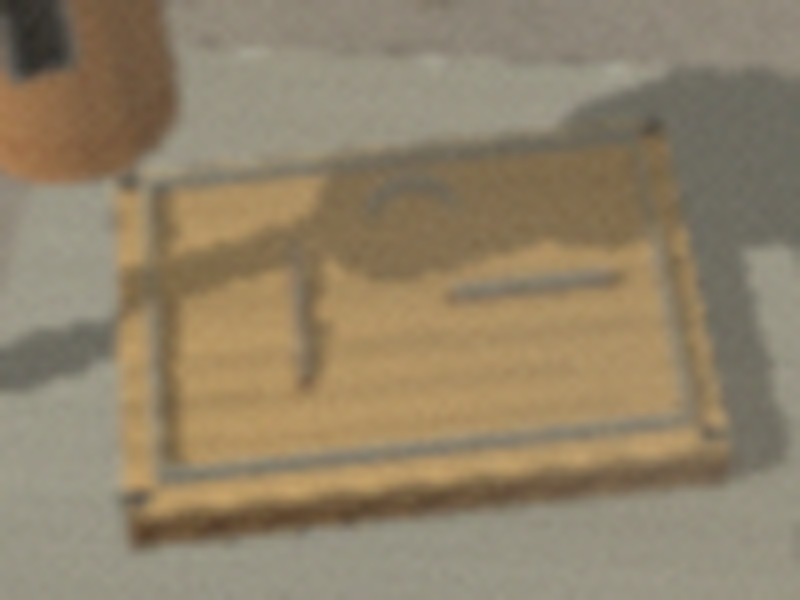

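View pics/w5.png

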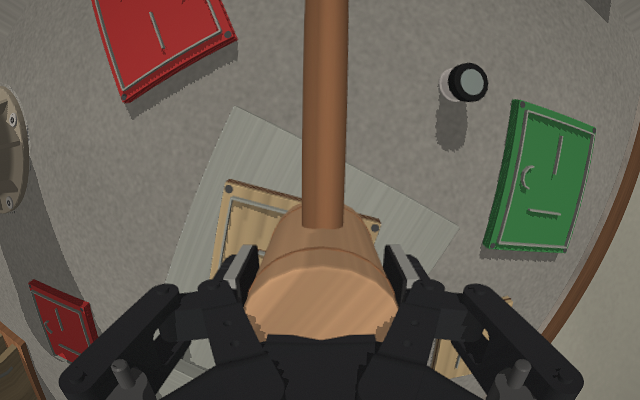

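servo_tool(targets=[[[-0.1,0.3,0,0.14,0.1,0],[-0.115,0.46,0,0,0,0],[-0.115,0.46,0,0,0,0],[-0.115,0.46,0,0,0,0],[-0.115,0.46,0,0,0,0],[-0.115,0.46,0,0,0,0],[-0.115,0.46,0,0,0,0],[-0.115,0.46,0,0,0,0],[-0.115,0.46,-0.2,0,0,0],[-0.1,0.4,-0.3,0,0,0],[0,0,-0.4,0,0,0],[0,0,-0.4,0,0,0],[0,0,0,0,0,0]]])

```text
time: 13.2
tool_pos: [0.4842, 0.3569, 0.1192]
ee_rot: [[-0.342, 0.939, -0.008], [0.939, 0.343, 0.004], [0.007, -0.006, -1.0]]
wrist_force: [-0.5, -0.3, -3.1]
grip_width: 0.062
```

servo_tool(targets=[[[0,0.1,-0.3,-0.05,-0.1,0],[0,0,-0.4,0,0,0],[0,0,-0.4,0,0,0],[0,0,-0.2,0,0,0],[0,0,-0.06,0,0,0],[0,0,0,0,0,0]]])

```text
time: 13.95
tool_pos: [0.4859, 0.364, 0.0501]
ee_rot: [[-0.341, 0.94, 0.005], [0.94, 0.341, 0.002], [0.001, 0.005, -1.0]]
wrist_force: [-0.5, -2.0, -2.9]
grip_width: 0.0619
```

servo_tool(targets=[[[0,0,-0.05,0,0,0],[0,0,-0.05,0,0,0],[0,0,-0.04,0,0,0]]])

```text
time: 14.32
tool_pos: [0.4872, 0.3646, 0.0452]
ee_rot: [[-0.341, 0.94, 0.008], [0.94, 0.341, 0.004], [0.001, 0.009, -1.0]]
wrist_force: [-2.6, -1.6, 10.5]
grip_width: 0.0619
```

servo_tool(targets=[[[0,0,0,0,0,0],[0,0,0,0,0,0],[0,0,0,0,0,0],[0,0,0,0,0,0]]], fingers=-1)

```text
time: 14.82
tool_pos: [0.4888, 0.3655, 0.047]
ee_rot: [[-0.341, 0.94, 0.011], [0.94, 0.341, 0.006], [0.002, 0.013, -1.0]]
wrist_force: [-0.4, 0.3, -0.2]
grip_width: 0.0852
```

servo_tool(targets=[[[0,0,0.2,0,0,0],[0,0,0.5,0,0,0],[0,0,0.5,0,0,0],[0,0,0.5,0,0,0],[0,0,0.5,0,0,0],[0,0,0.5,0,0,0],[0,0,0,0,0,0]]])

```text
time: 15.7
tool_pos: [0.4886, 0.3655, 0.1901]
ee_rot: [[-0.341, 0.94, 0.014], [0.94, 0.341, 0.007], [0.002, 0.015, -1.0]]
wrist_force: [-0.2, 0.1, -0.6]
grip_width: 0.0853
```

servo_tool(targets=[[[0.1,-0.25,0,-0.09,0.17,-0.4],[0.2,-0.5,0,0,0,-0.74],[0.2,-0.5,0,0,0,-0.74],[0.2,-0.5,0,0,0,-0.74],[0.2,-0.5,0,0,0,-0.74],[0.2,-0.5,0,0,0,-0.74],[0.2,-0.5,0,0,0,-0.74],[0.2,-0.5,0,0,0,-0.74],[0.1,-0.25,0,0,0,-0.34],[0,0,0,0,0,0],[0,0,0,0,0,0]]])

```text
time: 17.08
tool_pos: [0.5661, 0.1511, 0.1778]
ee_rot: [[0.153, 0.988, -0.025], [0.988, -0.153, -0.004], [-0.008, -0.024, -1.0]]
wrist_force: [0.1, -0.2, 0.6]
grip_width: 0.0854
```

```bash
python3 - <<'E'
from h import *
s,w=snap('wrist','w6.png'); print(s['tool_pos'],s['ee_rot'])
snap('side','s6.png');snap('top','t6.png')
E
```

```text
[0.56608108 0.15109796 0.17782079] [[ 0.15319991  0.98787423 -0.02518534]
 [ 0.98816551 -0.15334317 -0.00384754]
 [-0.00766288 -0.02429784 -0.99967539]]
```

View pics/w6.png

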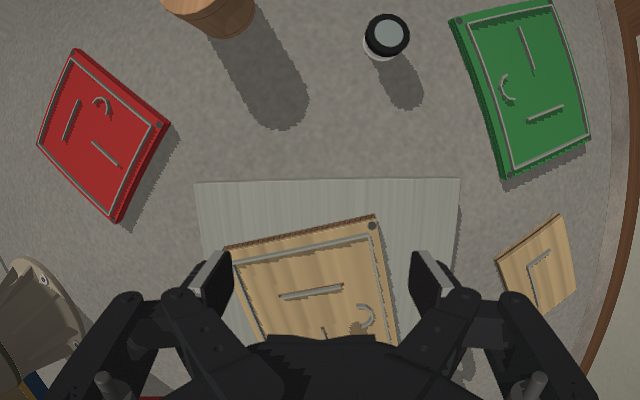

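View pics/s6.png

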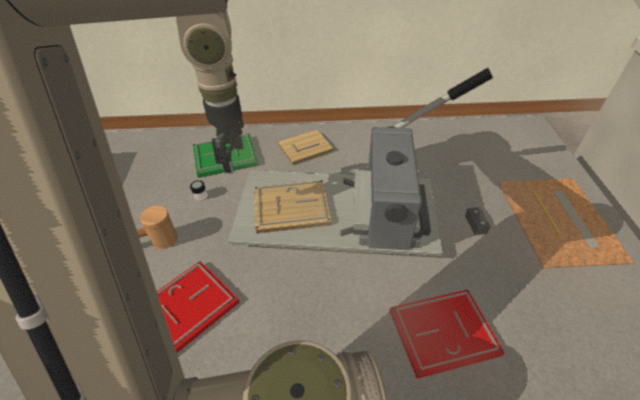

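```bash
cat >> h.py <<'E'
def wray(s,uv,z):
    c=optics.get_calibration('wrist'); T=np.array(c['T_tool_cam']); m=np.array(c['mtx'])
    d=(np.array(uv,float)-m[:2,2])/m[0,0]; th=np.hypot(*d); v=np.array([*(d/th*np.sin(th)),np.cos(th)])
    R=np.asarray(s['ee_rot'])@T[:3,:3]; p=s['tool_pos']+np.asarray(s['ee_rot'])@T[:3,3]; r=R@v
    return (p+r*(z-p[2])/r[2])[:2]
P0=np.array([.5363,-.0861]); PA=-1.6966
def topress(p):
    R=np.array([[np.cos(PA),-np.sin(PA)],[np.sin(PA),np.cos(PA)]]); return R.T@(np.array(p)-P0)
E
python3 - <<'E'
from h import *
w=cv2.imread('pics/w6.png'); cv2.imwrite('pics/w6c.png',cv2.resize(w[165:350,180:480],(780,481),interpolation=cv2.INTER_CUBIC))
s=env.read_state()
for n,uv,z in [('bedL',(195,183),.045),('bedR',(460,178),.045)]:
    q=wray(s,uv,z); print(n,q,topress(q))
E
```

```text
bedL [0.44430508 0.18023287] [-0.25268529 -0.12468524]
bedR [0.69780719 0.14767827] [-0.2521954   0.13089817]
```

View pics/w6c.png

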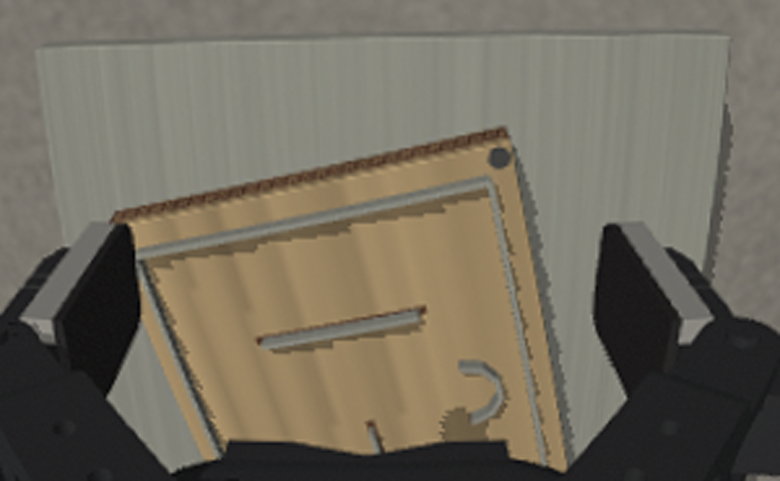

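```bash
cat >> h.py <<'E'
def dierear(s,L,R,z=.0688):
    l=topress(wray(s,L,z)); r=topress(wray(s,R,z)); d=r-l; a=np.arctan2(-d[0],d[1]); m=(l+r)/2
    print('L',l.round(4),'R',r.round(4),'len',np.hypot(*d).round(4),'yaw',a.round(4),'die origin press',(m+.0815*np.array([np.cos(a),np.sin(a)])).round(4))
E
python3 - <<'E'
from h import *
s=env.read_state(); dierear(s,(233.8,263.8),(368.5,234.2)); print(topress(s['tool_pos'][:2]))
print('ruleA ends', topress(wray(s,(180+262/2.6,165+342/2.6),.0688)),topress(wray(s,(180+422/2.6,165+313/2.6),.0688)))
E
```

```text
L [-0.179  -0.0859] R [-0.2076  0.0385] len 0.1277 yaw 0.2254 die origin press [-0.1139 -0.0055]
[-2.39524250e-01 -1.40797743e-04]
ruleA ends [-0.14357883 -0.04371194] [-0.15599481  0.01552606]
```

servo_tool(targets=[[[-0.07,0.2,0,0.05,-0.31,0.35],[0,0,-0.4,0,0,0],[0,0,-0.5,0,0,0],[0,0,-0.5,0,0,0],[0,0,-0.5,0,0,0],[0,0,-0.3,0,0,0],[0,0,0,0,0,0]]])

```text
time: 18.1
tool_pos: [0.56, 0.1697, 0.0681]
ee_rot: [[0.108, 0.994, 0.011], [0.994, -0.109, 0.003], [0.004, 0.011, -1.0]]
wrist_force: [0.1, 1.3, 0.0]
grip_width: 0.0854
```

```bash
python3 - <<'E'
from h import *
s,w=snap('side','s7.png'); print(s['tool_pos'],s['ee_rot'],topress(s['tool_pos'][:2]),s['wrist_force'])
cv2.imwrite('pics/s7c.png',cv2.resize(w[130:250,200:360,::-1],(800,600),interpolation=cv2.INTER_CUBIC))
E
```

```text
[0.55996671 0.16966253 0.06811239] [[ 0.10846409  0.99403927  0.01102164]
 [ 0.99409028 -0.10850626  0.00330161]
 [ 0.00447785  0.01059839 -0.99993381]] [-0.25671079 -0.00861138] [0.08762457 1.33891074 0.01106756]
```

View pics/s7c.png

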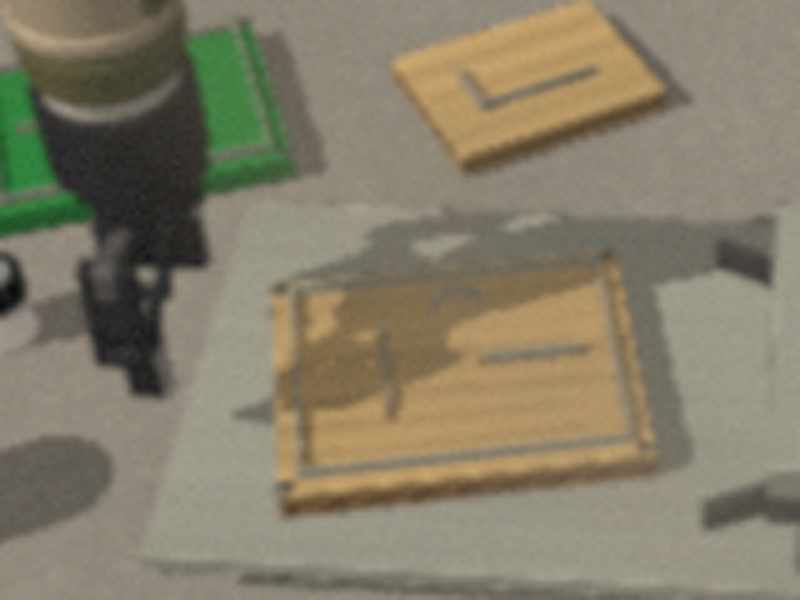

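servo_tool(targets=[[[0.05,-0.22,0,-0.04,0.14,-0.21],[0,0,-0.15,0,0,0],[0,0,-0.08,0,0,0],[0,0,-0.08,0,0,0],[0,0,0,0,0,0]]])

```text
time: 18.77
tool_pos: [0.5655, 0.1579, 0.0551]
ee_rot: [[0.127, 0.992, 0.005], [0.992, -0.127, 0.001], [0.001, 0.005, -1.0]]
wrist_force: [-0.3, -0.6, -0.5]
grip_width: 0.0854
```

servo_tool(targets=[[[0,0,-0.1,0,0.06,0],[0,0,-0.1,0,0,0],[0,0,0,0,0,0]]])

```text
time: 19.15
tool_pos: [0.5653, 0.1581, 0.0443]
ee_rot: [[0.127, 0.992, -0.0], [0.992, -0.127, 0.001], [0.001, -0.0, -1.0]]
wrist_force: [0.1, -0.7, -0.7]
grip_width: 0.0852
```

```bash
python3 - <<'E'
from h import *
s,w=snap('side','s8.png'); print(s['tool_pos'],topress(s['tool_pos'][:2]),s['wrist_force'])
cv2.imwrite('pics/s8c.png',cv2.resize(w[145:235,215:335,::-1],(800,600),interpolation=cv2.INTER_CUBIC))
E
```

```text
[0.56533846 0.15810598 0.04429326] [-0.24591957 -0.00183207] [ 0.13355022 -0.65899415 -0.72242484]
```

View pics/s8c.png

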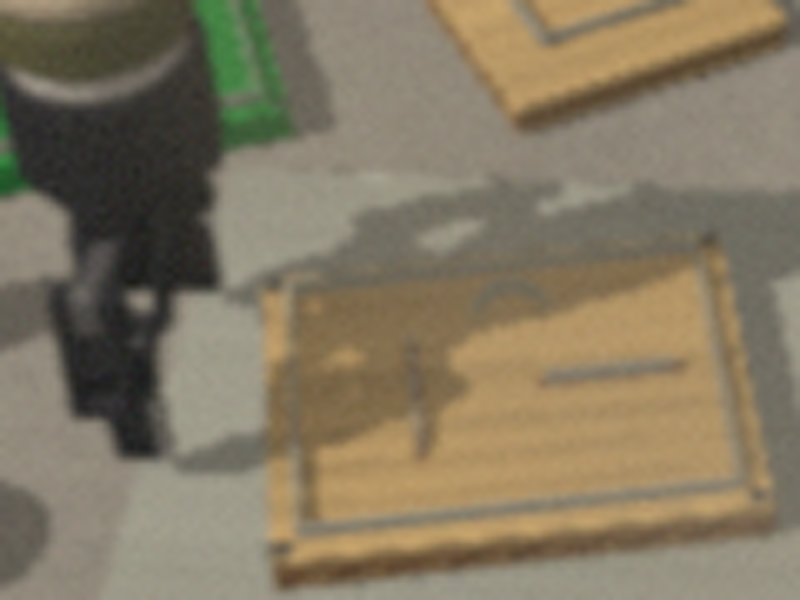

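servo_tool(targets=[[[0,0,-0.08,0,0,0],[0,0,-0.04,0,0,0],[0,0,0,0,0,0]]])

```text
time: 19.58
tool_pos: [0.5657, 0.1582, 0.0383]
ee_rot: [[0.127, 0.992, 0.001], [0.992, -0.127, 0.001], [0.001, 0.001, -1.0]]
wrist_force: [0.1, 0.6, -0.1]
grip_width: 0.0852
```

servo_tool(targets=[[[-0.02,-0.16,0,0,0,0],[-0.02,-0.16,0,0,0,0],[-0.02,-0.16,0,0,0,0],[0,0,0,0,0,0]]])

```text
time: 20.08
tool_pos: [0.5627, 0.1325, 0.0386]
ee_rot: [[0.127, 0.992, 0.001], [0.992, -0.127, 0.001], [0.001, 0.001, -1.0]]
wrist_force: [1.1, 0.4, 0.6]
grip_width: 0.0852
```

servo_tool(targets=[[[-0.02,-0.16,0,0,0,0],[-0.02,-0.16,0,0,0,0],[-0.02,-0.16,0,0,0,0],[0,0,0,0,0,0]]])

```text
time: 20.58
tool_pos: [0.5598, 0.1068, 0.0387]
ee_rot: [[0.127, 0.992, 0.002], [0.992, -0.127, 0.002], [0.002, 0.002, -1.0]]
wrist_force: [-0.3, -0.9, 0.3]
grip_width: 0.0858
```

```bash
python3 - <<'E'
from h import *
s,w=snap('side','s9.png'); print(s['tool_pos'],topress(s['tool_pos'][:2]),s['wrist_force'])
s,t=snap('top','t9.png')
w=cv2.resize(w[145:255,225:425,::-1],(800,440),interpolation=cv2.INTER_CUBIC)
cv2.imwrite('pics/s9c.png',w)
snap('wrist','w9.png')
E
```

```text
[0.55984976 0.10683521 0.03871855] [-0.19436531 -0.00084433] [-0.25650796 -0.9250813   0.28561747]
```

View pics/s9c.png

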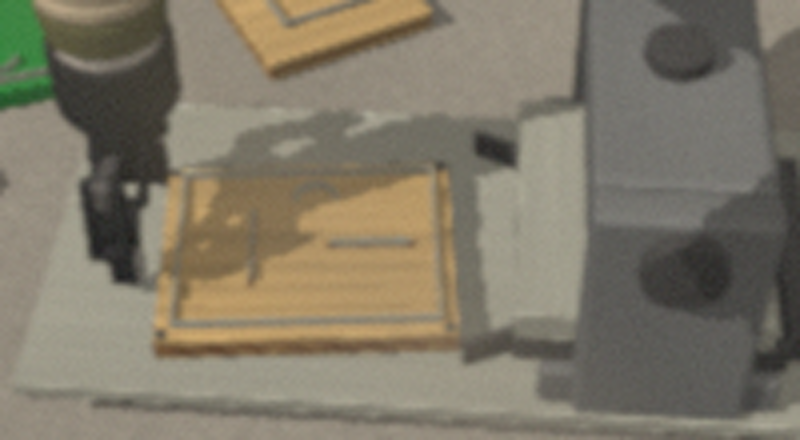

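View pics/w9.png

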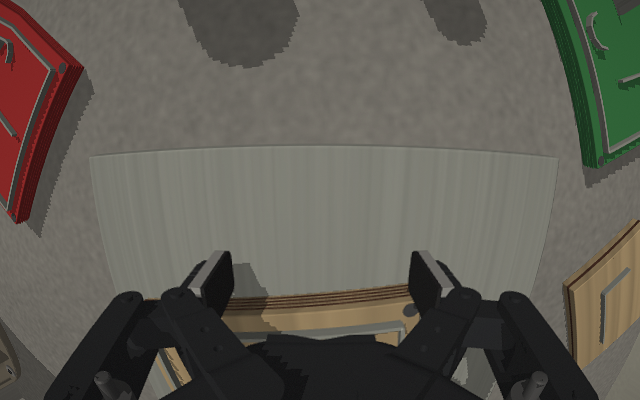

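servo_tool(targets=[[[-0.02,-0.16,0,0,0,0],[-0.02,-0.14,0,0,0,0],[0,0,0,0,0,0]]])

```text
time: 21.1
tool_pos: [0.562, 0.0946, 0.04]
ee_rot: [[0.122, 0.992, 0.01], [0.993, -0.122, 0.008], [0.009, 0.009, -1.0]]
wrist_force: [0.9, -0.7, -0.1]
grip_width: 0.0855
```

```bash
cat > look.py <<'E'
from h import *
import sys
k=sys.argv[1]
s,w=snap('side','s%s.png'%k); print(s['tool_pos'],topress(s['tool_pos'][:2]),s['wrist_force'])
s,t=snap('top','t%s.png'%k)
w=cv2.resize(w[145:255,225:425,::-1],(800,440),interpolation=cv2.INTER_CUBIC)
cv2.imwrite('pics/s%sc.png'%k,w)
cv2.imwrite('pics/t%sc.png'%k,cv2.resize(t[130:260,225:425,::-1],None,fx=4,fy=4,interpolation=cv2.INTER_CUBIC))
E
python3 look.py 10
```

```text
[0.5619538  0.09458245 0.03996733] [-0.18247338  0.00278046] [ 0.90995006 -0.73417318 -0.09573407]
```

View pics/s10c.png

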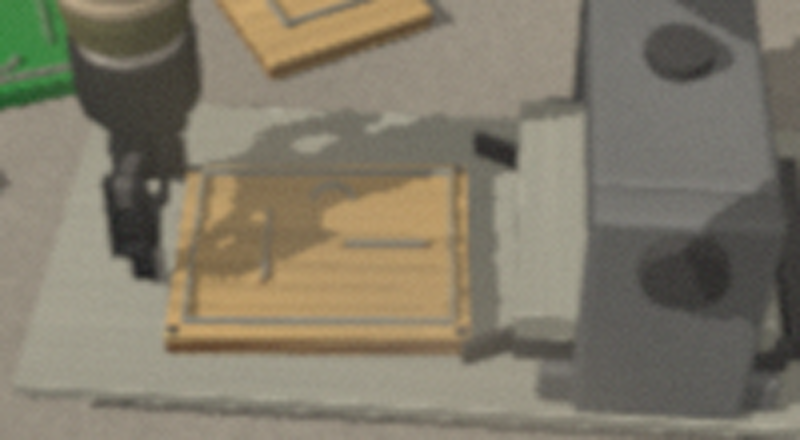

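View pics/t10c.png

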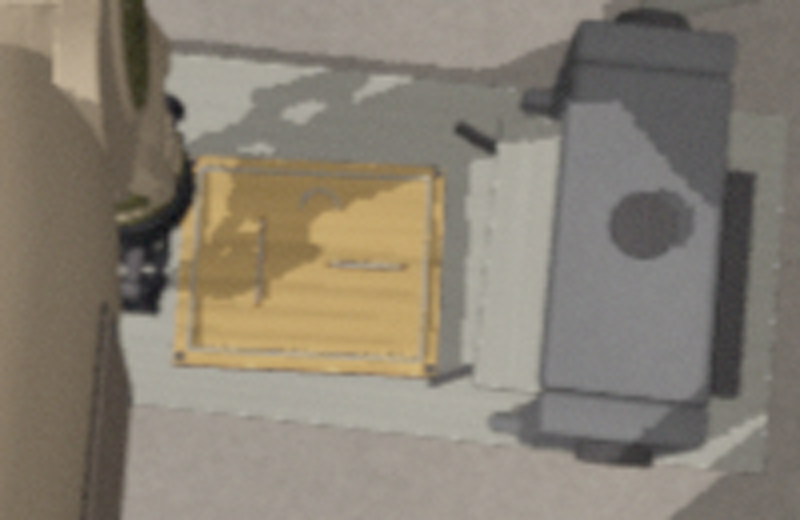

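```bash
cat > dfit.py <<'E'
from fit import *
def dfit(tp,sp,z0=.0445):
    t=lambda u,v:np.array([225+u/4,130+v/4]); s=lambda u,v:np.array([225+u/4,145+v/4])
    h=.0925;k=.075;z=.018; cs=[(-h,k,z),(h,k,z),(h,-k,z),(-h,-k,z)]
    obs=[('top',c,t(*p)) for c,p in zip(cs,tp) if p]+[('side',c,s(*p)) for c,p in zip(cs,sp) if p]
    q,r=fit(obs,[.55,0,-1.69,z0]); print(q.round(4),'press',topress(q[:2]).round(4),'yaw',round(q[2]-PA,4)); print(r)
E
python3 -c "
from dfit import *
dfit([(198,157),(445,170),(438,377),(175,364)],[(188,168),(466,165),(470,335),(167,334)])"
```

```text
[ 0.5257 -0.0123 -1.6336  0.0443] press [-0.0719 -0.0198] yaw 0.063
[[-2.5, -0.2], [0.3, -0.7], [-0.0, -0.0], [-0.3, 0.1], [0.6, -0.8], [0.2, 0.0], [0.6, 0.6], [-0.4, 0.6]]
```

```bash
python3 -c "
import cv2,numpy as np
a=cv2.imread('pics/t10.png')[155:235,260:360];cv2.imwrite('pics/z.png',cv2.resize(a,(800,600),interpolation=cv2.INTER_CUBIC))"
```

```text
(no output)
```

View pics/z.png

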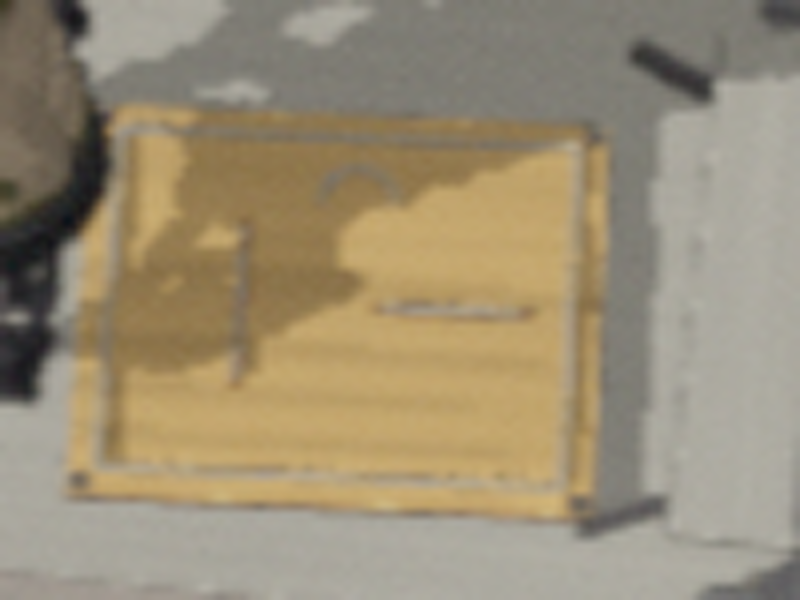

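servo_tool(targets=[[[0.03,0.2,0.05,-0.1,0.12,0],[0,0,0.6,0,0,0.3],[0,0,0.6,0,0,0.8],[-0.1,-0.08,0.5,0,0,1],[-0.14,-0.1,0,0,0,1],[-0.14,-0.1,0,0,0,1],[-0.14,-0.1,0,0,0,1],[-0.14,-0.1,0,0,0,1],[-0.14,-0.1,0,0,0,1],[-0.14,-0.1,0,0,0,1],[-0.14,-0.1,0,0,0,1],[-0.14,-0.1,0,0,0,1],[-0.14,-0.1,0,0,0,1],[-0.14,-0.1,0,0,0,1],[-0.14,-0.1,0,0,0,1],[-0.14,-0.1,0,0,0,1],[-0.14,-0.1,0,0,0,1],[-0.14,-0.1,0,0,0,1],[-0.14,-0.1,0,0,0,1],[0,0,0,0,0,0]]])

```text
time: 23.7
tool_pos: [0.4434, 0.0321, 0.1312]
ee_rot: [[-0.963, 0.27, -0.005], [0.27, 0.963, -0.02], [-0.001, -0.02, -1.0]]
wrist_force: [0.3, 0.2, 0.3]
grip_width: 0.0855
```

```bash
python3 - <<'E'
from h import *
s,w=snap('wrist','w11.png'); print(s['tool_pos'],topress(s['tool_pos'][:2]),s['ee_rot'],s['joint_pos'])
E
```

```text
[0.44341589 0.03206848 0.13121751] [-0.10558025 -0.10697691] [[-9.62825886e-01  2.70083813e-01 -4.58783300e-03]
 [ 2.70121216e-01  9.62623722e-01 -1.97509178e-02]
 [-9.18046315e-04 -2.02559660e-02 -9.99794405e-01]] [-0.09495858  0.12668942 -0.44736935  0.99943257 -0.02009829  0.17859685]
```

View pics/w11.png

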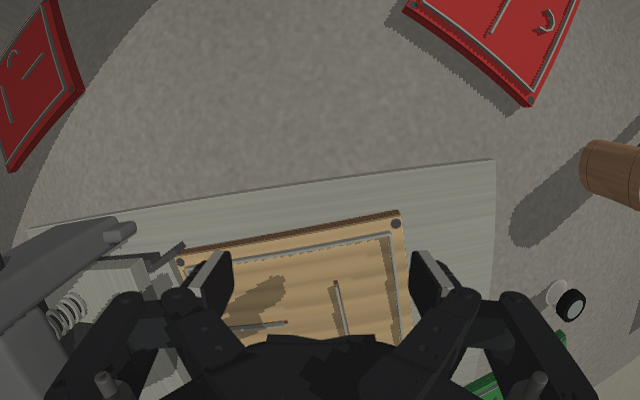

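servo_tool(targets=[[[-0.2,-0.25,0,0.25,-0.06,0.92],[-0.22,-0.25,0,0,0,0.92],[0,0,-0.4,0,0,0],[0,0,-0.4,0,0,0],[0,0,-0.4,0,0,0],[0,0,-0.2,0,0,0],[0,0,0,0,0,0]]])

```text
time: 24.62
tool_pos: [0.426, 0.0081, 0.061]
ee_rot: [[-0.992, 0.128, 0.004], [0.128, 0.992, -0.0], [-0.004, 0.001, -1.0]]
wrist_force: [-0.4, 0.3, 0.8]
grip_width: 0.0855
```

```bash
python3 look.py 12; python3 -c "
from h import *
print(env.read_state()['ee_rot'].round(3))"
```

```text
[0.42599649 0.00806147 0.06095553] [-0.07957732 -0.12124644] [-0.35177979  0.26397858  0.79002584]
[[-0.992  0.128  0.006]
 [ 0.128  0.992 -0.   ]
 [-0.006  0.    -1.   ]]
```

View pics/s12c.png

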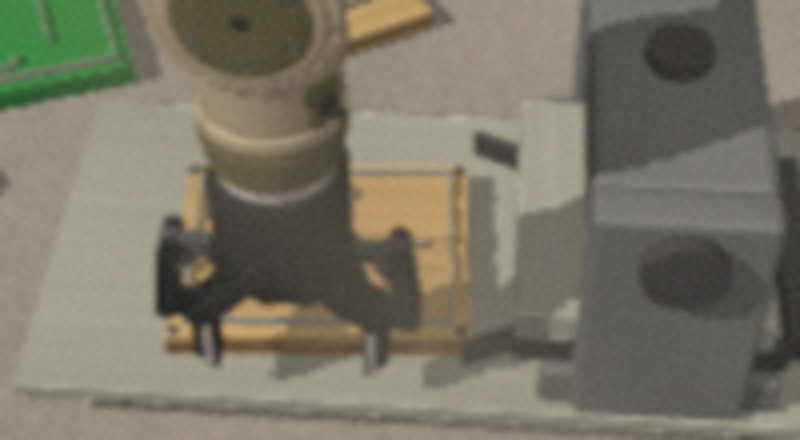

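servo_tool(targets=[[[-0.04,0,-0.15,0,0.06,0],[0,0,-0.15,0,0,0],[0,0,-0.08,0,0,0],[0,0,0,0,0,0]]])

```text
time: 25.22
tool_pos: [0.4256, 0.0077, 0.0427]
ee_rot: [[-0.992, 0.129, 0.003], [0.129, 0.992, -0.001], [-0.003, -0.0, -1.0]]
wrist_force: [-0.6, -0.6, 0.3]
grip_width: 0.0851
```

servo_tool(targets=[[[0,0,-0.06,0,0,0],[0.16,-0.02,0,0,0,0],[0.16,-0.02,0,0,0,0],[0.16,-0.02,0,0,0,0],[0.06,-0.01,0,0,0,0],[0,0,0,0,0,0]]])

```text
time: 25.98
tool_pos: [0.4533, 0.0047, 0.0393]
ee_rot: [[-0.992, 0.128, 0.0], [0.128, 0.992, 0.001], [-0.0, 0.001, -1.0]]
wrist_force: [-1.1, 0.3, 0.9]
grip_width: 0.0856
```

```bash
python3 look.py 13; python3 -c "
from h import *
snap('wrist','w13.png')"
```

```text
[0.45328952 0.00469803 0.03926918] [-0.07966497 -0.09374708] [-1.1453986   0.26755375  0.86470446]
```

View pics/s13c.png

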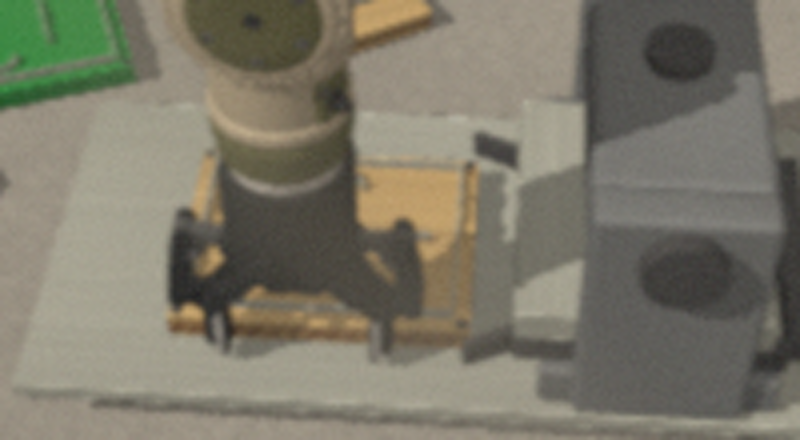

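View pics/w13.png

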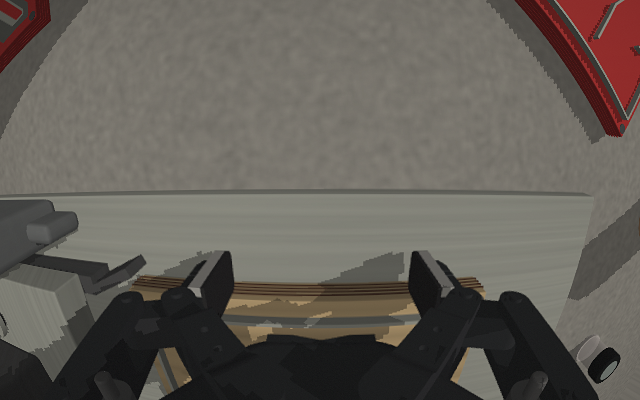

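```bash
python3 - <<'E'
from h import *
a=cv2.imread('pics/w13.png')[180:330,120:520]; cv2.imwrite('pics/w13c.png',cv2.resize(a,(800,300),interpolation=cv2.INTER_CUBIC))
s=env.read_state()
for uv,z in [((140,279),.045),((250,284),.045),((320,285),.045),((395,284),.045),((480,280),.045),((320,191),.045),((320,296),.063)]: print(uv,topress(wray(s,uv,z)).round(4))
E
```

```text
(140, 279) [ 0.0245 -0.079 ]
(250, 284) [-0.0431 -0.0808]
(320, 285) [-0.0793 -0.081 ]
(395, 284) [-0.1181 -0.0805]
(480, 280) [-0.1687 -0.0793]
(320, 191) [-0.0794 -0.1299]
(320, 296) [-0.0793 -0.086 ]
```

View pics/w13c.png

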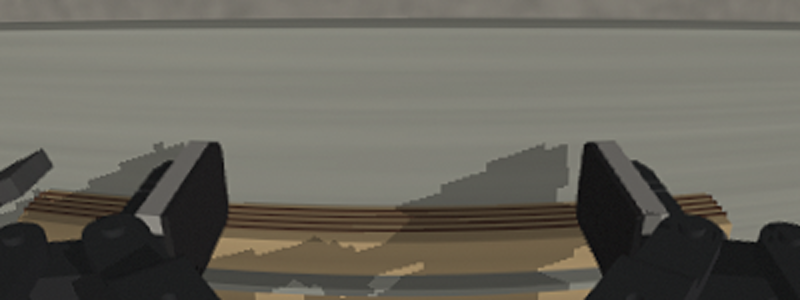

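servo_tool(targets=[[[0.08,-0.01,0,0,0,0],[0.07,-0.01,0,0,0,0],[0,0,0,0,0,0]]])

```text
time: 26.5
tool_pos: [0.4601, 0.0035, 0.0392]
ee_rot: [[-0.992, 0.128, -0.001], [0.128, 0.992, 0.0], [0.001, 0.0, -1.0]]
wrist_force: [-0.4, -0.5, -0.5]
grip_width: 0.085
```

servo_tool(targets=[[[-0.25,0.03,0,0,0,0],[0,0,0.7,0,0,-0.3],[0,0,0.7,0,0,-0.8],[0.1,0.1,0.5,0,0,-1],[0.13,0.11,0,0,0,-1],[0.13,0.11,0,0,0,-1],[0.13,0.11,0,0,0,-1],[0.13,0.11,0,0,0,-1],[0.13,0.11,0,0,0,-1],[0.13,0.11,0,0,0,-1],[0.13,0.11,0,0,0,-1],[0.13,0.11,0,0,0,-1],[0.13,0.11,0,0,0,-1],[0.13,0.11,0,0,0,-1],[0.13,0.11,0,0,0,-1],[0.13,0.11,0,0,0,-1],[0.13,0.11,0,0,0,-1],[0.13,0.11,0,0,0,-1],[0.13,0.11,0,0,0,-1],[0,0,0,0,0,0]]])

```text
time: 29.0
tool_pos: [0.5486, 0.0942, 0.1402]
ee_rot: [[-0.027, 1.0, 0.011], [1.0, 0.027, -0.013], [-0.013, 0.011, -1.0]]
wrist_force: [-0.0, -0.1, -0.3]
grip_width: 0.0855
```

```bash
python3 - <<'E'
from h import *
s,w=snap('wrist','w14.png'); print(s['tool_pos'],topress(s['tool_pos'][:2]),s['ee_rot'])
E
python3 look.py 14
```

```text
[0.54862253 0.09417277 0.14016965] [-0.18039424 -0.01039406] [[-0.02721539  0.99956768  0.01112536]
 [ 0.99954729  0.02735428 -0.01252826]
 [-0.01282717  0.01077937 -0.99985962]]
[0.5482937  0.09399627 0.1401583 ] [-0.18017787 -0.01069814] [-0.39412895  0.21210079 -0.65187197]
```

View pics/w14.png

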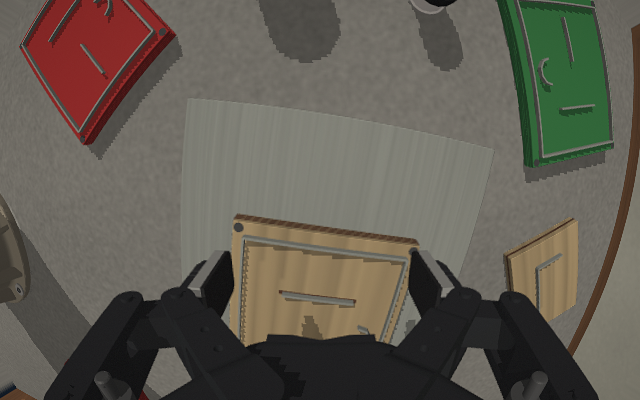

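View pics/s14c.png

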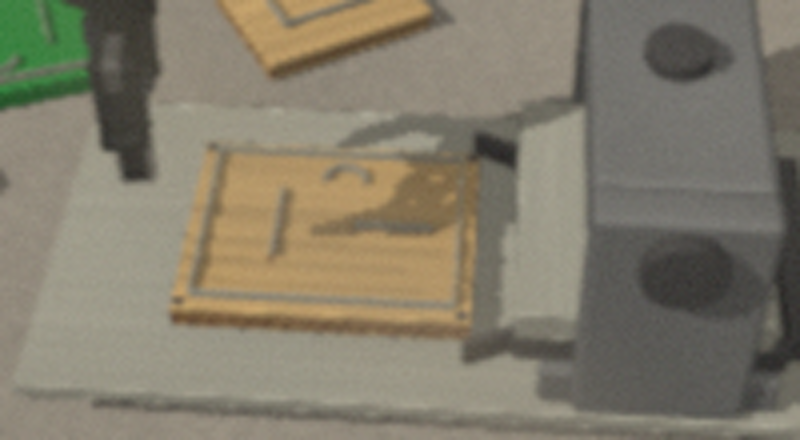

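```bash
python3 - <<'E'
from h import *
s=env.read_state()
dierear(s,(244,239),(407,261)); 
for uv in [(187,98),(494,150)]: print(topress(wray(s,uv,.045)).round(4))
a=cv2.imread('pics/w14.png')[200:350,220:440]; cv2.imwrite('pics/w14c.png',cv2.resize(a,(800,545),interpolation=cv2.INTER_CUBIC))
E
```

```text
L [-0.1511 -0.0644] R [-0.1509  0.0637] len 0.128 yaw -0.002 die origin press [-0.0695 -0.0005]
[-0.2511 -0.128 ]
[-0.2501  0.1298]
```

View pics/w14c.png

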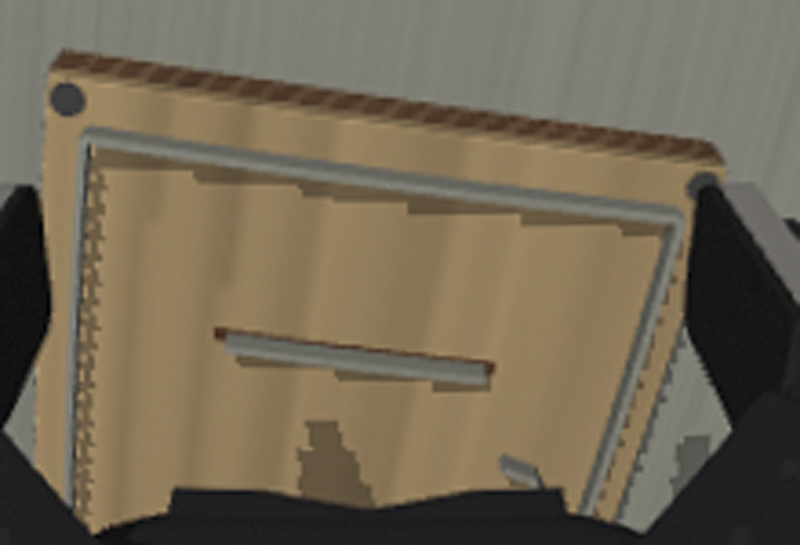

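servo_tool(targets=[[[0.13,0.18,0,0.15,0.14,-0.92],[0.13,0.18,0,0,0,-0.92],[0,0,-0.4,0,0,0],[0,0,-0.5,0,0,0],[0,0,-0.4,0,0,0],[0,0,-0.2,0,0,0],[0,0,0,0,0,0]]])

```text
time: 30.02
tool_pos: [0.5601, 0.1105, 0.0646]
ee_rot: [[0.121, 0.993, 0.001], [0.993, -0.121, -0.001], [-0.001, 0.001, -1.0]]
wrist_force: [-0.4, 0.0, 0.1]
grip_width: 0.085
```

servo_tool(targets=[[[0.02,0,-0.2,0,0,-0.06],[0,0,-0.2,0,0,0],[0,0,-0.08,0,0,0],[0,0,0,0,0,0],[-0.02,-0.16,0,0,0,0],[-0.02,-0.16,0,0,0,0],[-0.02,-0.16,0,0,0,0],[0,0,0,0,0,0]]])

```text
time: 31.02
tool_pos: [0.5597, 0.0846, 0.0415]
ee_rot: [[0.126, 0.992, 0.005], [0.992, -0.126, -0.001], [0.0, 0.005, -1.0]]
wrist_force: [-0.5, -0.2, 0.0]
grip_width: 0.0854
```

servo_tool(targets=[[[-0.025,-0.16,-0.03,0,0.06,0],[-0.022,-0.16,0,0,0,0],[-0.022,-0.16,0,0,0,0],[-0.022,-0.16,0,0,0,0],[-0.022,-0.16,0,0,0,0],[0,0,0,0,0,0]]])

```text
time: 31.78
tool_pos: [0.5543, 0.0424, 0.0404]
ee_rot: [[0.125, 0.992, 0.001], [0.992, -0.125, 0.001], [0.001, 0.001, -1.0]]
wrist_force: [-0.2, -0.3, -0.1]
grip_width: 0.0852
```

```bash
python3 look.py 15
```

```text
[0.55426442 0.04244557 0.04035663] [-0.12978373  0.00169357] [-0.16259393 -0.31995212 -0.08467663]
```

View pics/t15c.png

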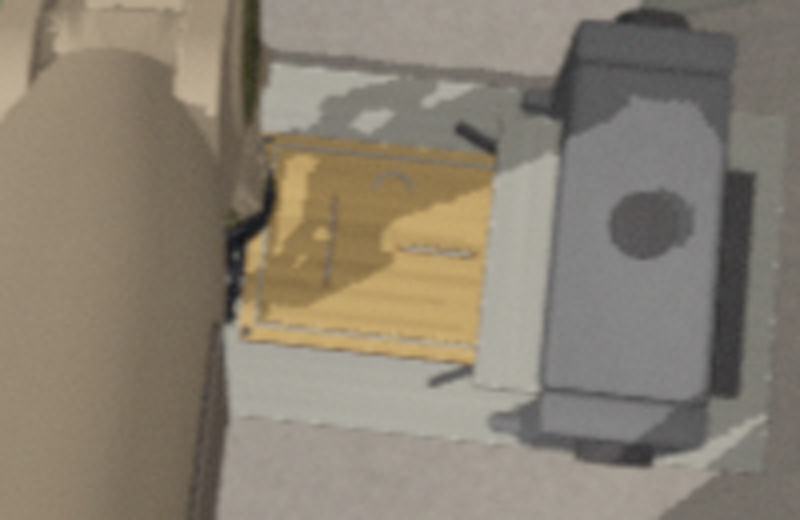

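servo_tool(targets=[[[-0.022,-0.16,0,0,0,0],[-0.022,-0.16,0,0,0,0],[-0.022,-0.16,0,0,0,0],[-0.022,-0.16,0,0,0,0],[-0.022,-0.16,0,0,0,0],[-0.022,-0.16,0,0,0,0],[-0.022,-0.16,0,0,0,0]]])

```text
time: 32.75
tool_pos: [0.5466, -0.0155, 0.0403]
ee_rot: [[0.123, 0.992, 0.002], [0.992, -0.123, 0.003], [0.003, 0.002, -1.0]]
wrist_force: [2.5, 2.5, -0.5]
grip_width: 0.0853
```

servo_tool(targets=[[[-0.022,-0.16,0,0,0,-0.03],[-0.022,-0.16,0,0,0,0],[-0.022,-0.16,0,0,0,0],[-0.022,-0.16,0,0,0,0],[-0.022,-0.16,0,0,0,0],[-0.022,-0.16,0,0,0,0],[-0.022,-0.16,0,0,0,0]]])

```text
time: 33.62
tool_pos: [0.539, -0.0754, 0.0404]
ee_rot: [[0.126, 0.992, 0.003], [0.992, -0.126, 0.003], [0.004, 0.003, -1.0]]
wrist_force: [2.5, 3.3, 0.0]
grip_width: 0.0856
```

```bash
python3 look.py 16
```

```text
[ 0.53896782 -0.07538371  0.04039159] [-0.01096634  0.00130214] [2.50597008 3.31158325 0.01374336]
```

View pics/s16c.png

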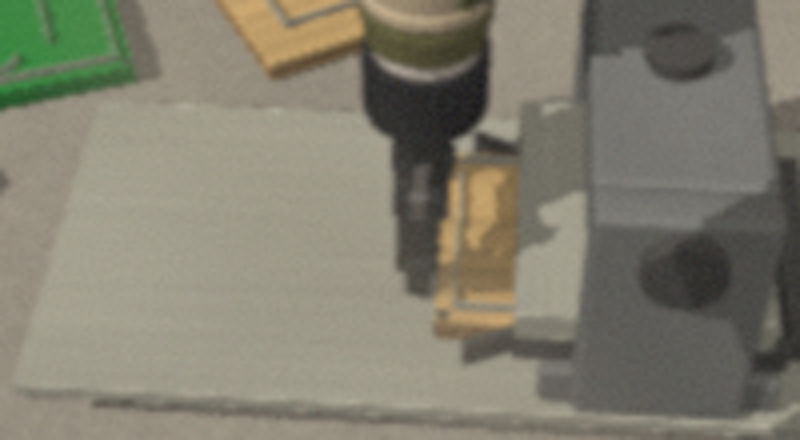

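servo_tool(targets=[[[-0.022,-0.16,0,0,0,0],[-0.022,-0.16,0,0,0,0],[-0.022,-0.16,0,0,0,0],[-0.01,-0.06,0,0,0,0]]])

```text
time: 34.22
tool_pos: [0.5347, -0.1033, 0.0403]
ee_rot: [[0.126, 0.992, 0.003], [0.992, -0.126, 0.006], [0.006, 0.002, -1.0]]
wrist_force: [3.9, 12.1, 1.9]
grip_width: 0.0852
```

servo_tool(targets=[[[-0.01,-0.08,0,0,0,0],[-0.01,-0.06,0,0,0,0]]])

```text
time: 34.48
tool_pos: [0.5346, -0.1029, 0.0406]
ee_rot: [[0.123, 0.992, 0.007], [0.992, -0.123, 0.023], [0.024, 0.004, -1.0]]
wrist_force: [5.0, 14.0, 2.6]
grip_width: 0.0854
```

servo_tool(targets=[[[-0.02,-0.14,0,-0.25,0.05,0],[-0.02,-0.16,0,0,0,0]]])

```text
time: 34.72
tool_pos: [0.5345, -0.103, 0.0407]
ee_rot: [[0.118, 0.993, 0.01], [0.992, -0.119, 0.036], [0.036, 0.005, -0.999]]
wrist_force: [8.9, 34.6, 6.3]
grip_width: 0.0854
```

```bash
python3 look.py 17; python3 - <<'E'
from h import *
snap('wrist','w17.png')
E
```

```text
[ 0.53454366 -0.10301601  0.04072202] [0.01700269 0.00038003] [ 8.8955282  34.61420393  6.34228871]
```

View pics/s17c.png

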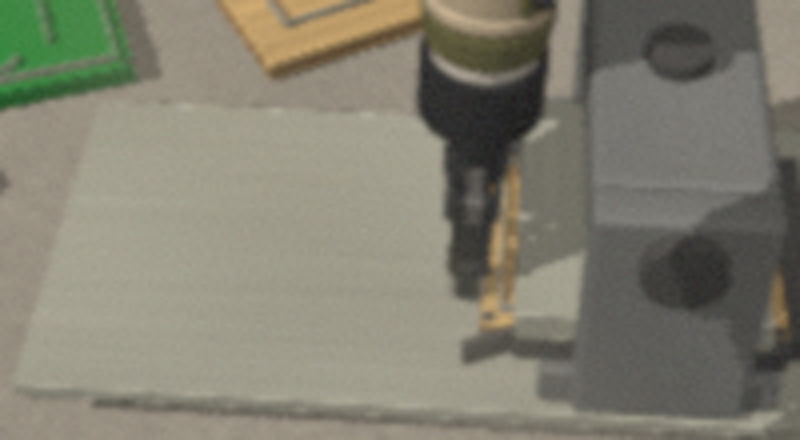

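View pics/w17.png

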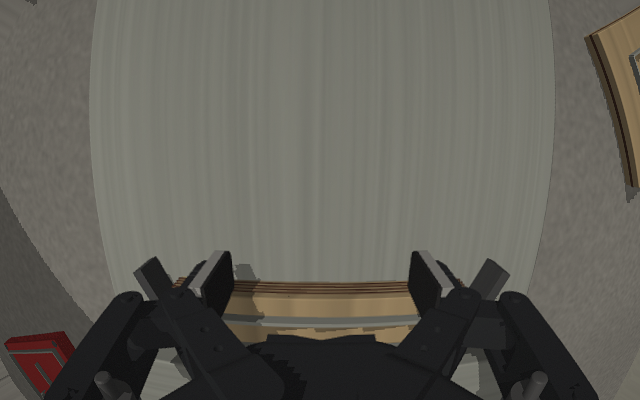

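servo_tool(targets=[[[0.01,0.08,0,-0.2,0.1,0],[0.02,0.3,0,-0.2,0,0],[0.03,0.4,0.1,0,0,0],[0.03,0.4,0.4,0,0,0],[0.03,0.4,0.5,0,0,0],[0.03,0.4,0.5,0,0,0],[0.03,0.3,0.4,0,0,0],[0,0,0,0,0,0]]])

```text
time: 35.88
tool_pos: [0.5392, 0.0139, 0.1369]
ee_rot: [[0.121, 0.993, -0.006], [0.993, -0.121, -0.008], [-0.009, -0.005, -1.0]]
wrist_force: [0.1, -0.8, -0.5]
grip_width: 0.0855
```

```bash
python3 look.py 18; python3 - <<'E'
from h import *
s,w=snap('wrist','w18.png'); print(s['ee_rot'].round(3))
cv2.imwrite('pics/w18c.png',cv2.resize(w[200:400,160:480,::-1],(800,500),interpolation=cv2.INTER_CUBIC))
E
```

```text
[0.53916496 0.01392129 0.13687153] [-0.09959031 -0.00970756] [ 0.0972553  -0.79227977 -0.47209711]
[[ 0.122  0.992 -0.009]
 [ 0.992 -0.122 -0.007]
 [-0.008 -0.008 -1.   ]]
```

View pics/s18.png

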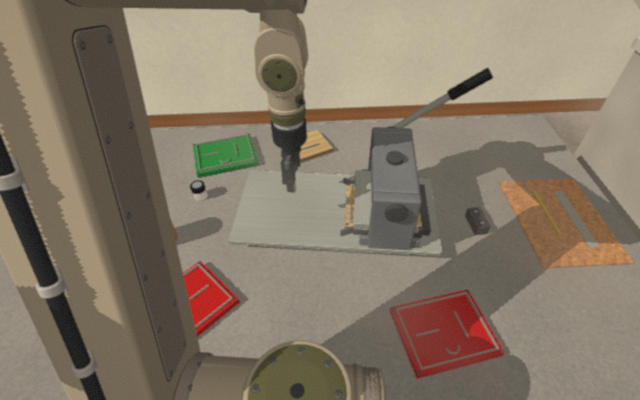

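View pics/w18c.png

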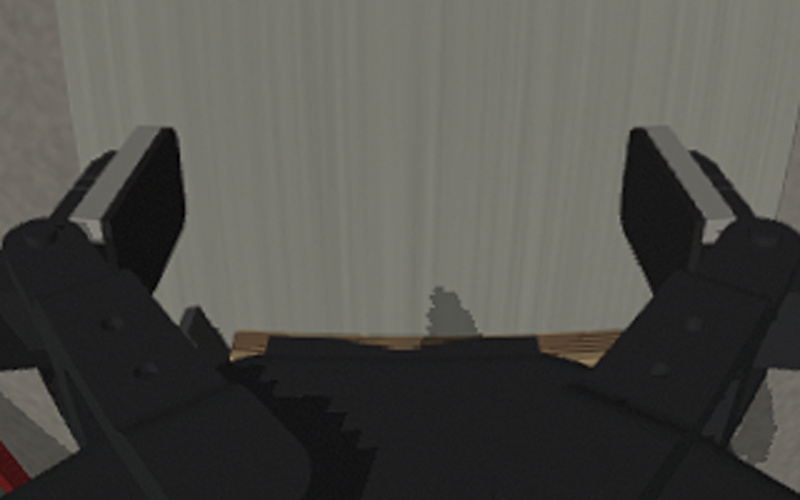

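```bash
python3 - <<'E'
from fit import *
s=env.read_state()
for uv in [(255,333),(320,335),(408,332.5)]: print('rear bottom edge',topress(wray(s,uv,.045)).round(4))
R=np.array([[np.cos(PA),-np.sin(PA)],[np.sin(PA),np.cos(PA)]])
for cam,f in (('side','s18'),('top','t18')):
    im=cv2.imread('pics/%s.png'%f).astype(float)
    for y in (-.05,-.03,0,.03,.05):
        xs=np.arange(-.02,.05,.001); v=[]
        for x in xs:
            p=P0+R@np.array([x,y]); u=proj(cam,[p[0],p[1],.0625])[0].astype(np.float32)
            px=cv2.getRectSubPix(im.astype(np.float32),(1,1),(float(u[0]),float(u[1])))[0,0]; v.append((px[2]-px[0])/max(px.sum(),1)*3)
        v=np.array(v); th=(v.min()+v.max())/2; print(cam,y,'first wood x',xs[np.argmax(v>th)].round(3),v.min().round(2),v.max().round(2))
for c in ('side','top'):
  for n in ('mallet','die','loupe','block'):
    print(c,n,[(np.round(d['xy']),round(d['p'],2)) for d in models.search_frame(c,n)][:3])
E
```

```text
rear bottom edge [ 0.0301 -0.0752]
rear bottom edge [ 0.0295 -0.0121]
rear bottom edge [0.0298 0.0739]
side -0.05 first wood x 0.029 0.12 0.51
side -0.03 first wood x 0.029 0.12 0.53
side 0 first wood x 0.029 0.12 0.51
side 0.03 first wood x 0.028 0.12 0.56
side 0.05 first wood x 0.029 0.12 0.58
top -0.05 first wood x 0.028 0.07 0.56
top -0.03 first wood x 0.028 0.07 0.56
top 0 first wood x 0.027 0.07 0.56
top 0.03 first wood x 0.028 0.07 0.58
top 0.05 first wood x 0.028 0.07 0.56
side mallet [(array([174., 234.]), 0.36)]
side die [(array([227., 154.]), 0.9), (array([444., 332.]), 0.88), (array([206., 295.]), 0.6)]
side loupe [(array([199., 190.]), 0.78)]
side block [(array([476., 219.]), 0.55)]
top mallet [(array([166., 217.]), 0.74)]
top die [(array([342., 196.]), 0.86), (array([215., 105.]), 0.77), (array([404., 312.]), 0.75)]
top loupe [(array([205., 164.]), 0.69)]
top block [(array([456., 210.]), 0.68)]
```

```bash
python3 -c "
from h import *
print(job.finish_job(), env.read_state()['time'])"
```

```text
the job is handed in; nothing more can be done
the job is handed in; nothing more can be done
```

The die is home and the job is handed in. The robot clock read about 36 s of the 70 s allowed.

- **Rules:** I gripped the mallet by its head and pressed both loose rules down to a firm stop, at 75 N on rule_a and 42 N on rule_b. Both stopped at the same height. The gripper stayed off both.
- **Mallet:** it is back on the bench, standing, near where it started and clear of the press. The last wrist view that included it, taken after I let go, showed it upright. The arm later hid it from the side camera.
- **Die:** my first push squared it but left it about 20 mm off line at the mouth of the guides. I pushed it back sideways and then slid it in straight to a firm stop at about 35 N.

**Last checks:**
- **Die position:** the wrist view put the die's rear edge at press x = 29.5 to 30.1 mm, where home is 30.0 mm. It was square to the press and centred to about 1 mm. The side and top views read 27 to 29 mm, 1 to 3 mm short, which is close to the limit of their pixel accuracy.
- **Rule heights:** I judged these only from the firm stops and from views taken before the die went under the platen. They were not measured to the millimetre after that.
- **Bystanders:** I checked the loupe and the block only by where they were detected in the side and top images. Both were within a few pixels of their starting positions.
- **Pictures:** the limit of 40 was reached at the end, so the last checks were done numerically on saved images.

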